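Set up one child's shoe sole for bonding

ROBOT

A 6-joint arm with a two-finger parallel gripper is mounted at the origin on the work surface. World frame = base frame: x ahead of the robot, y to its left, z up, the work surface at z = 0. Lengths are in mm, angles in degrees, forces in N, time in s.
With the tool pointing down it reaches from about 300 to 850 mm from the base axis. Payload 4.2 kg.
Tool frame: the origin (TCP) lies at the very end of the fingers, on their centre line; the grasp point (between the pads) lies 19 mm behind it; z points along the fingers, x is the direction in which the jaws open and shut, and the axes are right-handed (so a half turn about z gives the same grasp; the last joint's range is limited). The gripper opens to 91 mm and grips with 3 to 60 N. Pads are 32 mm wide; open, the fingers measure 118 mm over their backs; the gripper's body (76 mm by 178 mm) begins 60 mm behind the grasp point.
Start: joints at [-1.146, 18.312, 89.639, -0, 72.044, -1.146], TCP at [575.016, 0, 213.976] pointing down, gripper open.
Joint ranges: [-177.97, 177.97], [-48.28, 115.42], [12.27, 149.76], [-77.06, 257.06], [2.81, 150.46], [-146.56, 146.56]. Speed limits (degrees/s): [147.25, 147.25, 180, 180, 180, 180].

INTERFACE

Orientations are given as [roll, pitch, yaw] about the fixed x, y, z axes, in that order (R = Rz(yaw) Ry(pitch) Rx(roll)).
In Python, from workcell import env gives the robot as it stands.
- The arm moves only by the tool servo_tool, never from a script. Its argument "plan" is a list of rows, each a list of 3 entries, a list of its own where there are three numbers: the turn, a rotation vector about the tool's x, y, z in degrees, then the shift along the tool's x, y, z in mm, then the finger opening in mm, from 0 to 91.2. In form: [[[ax, ay, az], [dx, dy, dz], claw], ...]. A call has exactly 10 rows; each row shifts and turns the pose as measured when the row begins, along the tool's axes as they then stand; what a row does not reach is not made up. A row lasts 1/8 s, in which the tool goes at most 62.5 mm and 10.7 degrees, less where a joint would pass 70% of its speed; a pose out of reach is approached as far as the arm can. A call with a gripper value outside its range is refused whole. The fingers move at their own pace and stop on an object; "squeeze" is the grip in N (left out, the last holds). Time passes only in rows, so rows that do not move let the fingers close, or fill a call up. It gives the time, the measured TCP pose, the force and the opening at its end, in the units of the state.
- env.state(): the state, without advancing time (a new reading comes with each control period).
- env.grab_frame(name): name is "scene" or "side" or "wrist"; returns a dict with "pixels" (420x560x3 uint8, red, green, blue), "intrinsics" (3x3 intrinsics, pixels), "eye" and "attitude" of the camera in the world. Camera axes: x right, y up, looking along -z (the intrinsics and any distortion apply to the point x, -y, -z); pixel columns grow to the right and rows downward; lengths in mm; the calibration is good to about 2 mm. A picture is of the moment at which its call begins. There is no depth.
- env.job_done(): hands the job in, once; it reports no verdict.
The state is a dict: "time_s": time; "qpos": joint angles; "qvel": joint speeds; "effort": joint torques, N m; "ee_pos": TCP position; "ee_rot": TCP orientation; "force": force on the tool from outside, world axes, zero at the start; "torque": the same for the moment, N m; "gripper_width": finger opening in mm.
Only numpy, scipy, OpenCV 4.12 (cv2) and the standard library are available. Lean on these libraries where they do the work, as an engineer would, in place of code of your own. Each camera call takes 0.05 s, during which the arm holds its last target.

TASK

Set up one child's shoe sole for bonding: centre the black outsole along the grey press plate with its toe at the plate's red end, lay the tan footbed on top of it with the edges flush all round, and stand the steel weight in the middle of the footbed's round heel and the brass weight in the middle of its wide front part. Stand the blue glue pot on the green-rimmed caddy, centred midway between the bottle and the brush cup. Do not shift or knock over the red tin or the orange thread cone, and leave everything upright, released and at rest.

Things in the scene. Friction and masses are not known exactly. Their poses are not given: they have to be found in the camera images.
- outsole: Loose rigid black outsole of a child's shoe, lying flat, 154 long x 64 wide x 18 thick, 120 g. Origin: middle of its length, on the underside; +x to the toe (at first roughly away from the robot). Waist, to grip across y: sides parallel, 50 apart, from x -40 to -2. Heel: radius 27 about x -50. Wide front: radius 32 about x +30, running into a toe of radius 27 about x +50, y +4.
- footbed: Loose tan cork footbed, rigid and single (the far bigger stacked soles are stock), 12 thick, 60 g; the same outline, origin (underside) and axes as the outsole, so the waist is 50 wide, the heel's centre is at x -50 and the middle of the wide front part (widest part to toe) at about x +38. Starts flat on the table, toe roughly away from the robot.
- steel_weight: Loose silver-grey steel weight, upright: cylinder 36 across and 28 high, with a knob 20 across on a thin neck up to height 47; 250 g. Origin: centre of the underside, z up.
- brass_weight: Loose yellow brass weight of the same shape and size as the steel one, 260 g. Origin: centre of the underside, z up.
- glue_pot: Loose closed glue pot, upright: blue cylinder 58 across and 50 high, with a white lid 60 across up to height 65; 250 g. Origin: centre of the underside, z up.
- press_plate: Fixed flat grey steel press plate, 200 x 100 x 12. Origin: centre of the underside; the top is at z +12. +x runs along its length towards the end that carries a 22 wide red strip.
- plate_red_end (a point): Middle of the outer edge of the press plate's red end, on its top: x +100, y 0, z +12 in the plate's frame.
- caddy: Fixed white tray with a green rim, 230 x 90, floor 6 thick, rim 9 high along the sides, 14 at the ends. Origin: centre of the underside, midway between the two things fixed on it: at x +82 a blue bottle with a white cap (48 across, 76 high), at x -82 a steel brush cup (48 across, 61 high, brush handles up to 97). +x runs along its length to the bottle.
- red_tin: Bystander to leave alone: loose red tin with a steel lid, 43 across, 53 high. Origin: centre of the underside.
- thread_cone: Bystander to leave alone: loose orange thread cone, 48 across at the foot, 60 high. Origin: centre of the underside.
Mind the look-alikes: they are no part of the job. Several things have the shape of the outsole; the one meant has the colours described above.

How it is judged:
By the outcome, as a careful person would: the job done as asked, in the order asked, and still so for the second after the job is handed in, with the robot touching nothing.
It also fails if it takes over 134 s, if anything falls off the work surface, if the arm or the gripper's body presses on something with over 40 N, if the wrist force passes 120 N, or if a joint passes its speed limit or range.

## Working session

There is one attempt and no reset: what is moved stays moved. The work goes in short steps, Python scripts to look and compute and a tool call to move; the robot and the scene stay as the last step left them, time stands still between calls to the robot, and variables do not carry over. Pictures are saved under pics/ and viewed, and the job is handed in when it is done.

Besides the shell and the picture viewer there is one more tool, called after "Emit:" as name([rows], argument=value, ...), one row to a line, values as JSON. servo_tool: Moves the arm, as the interface text tells. Its arguments: {"type":"object","properties":{"plan":{"type":"array"},"squeeze":{"type":"number"}},"required":["plan"]}

```bash
ls; mkdir -p pics; cat > h.py <<'E'
import numpy as np, cv2
from workcell import env
def save(name,fn):
    f=env.grab_frame(name); cv2.imwrite('pics/'+fn+'.png',cv2.cvtColor(f['pixels'],cv2.COLOR_RGB2BGR)); np.savez('pics/'+fn+'.npz',**{k:np.array(v) for k,v in f.items()}); return f
E
python3 - <<'E'
from h import *
for n in ['scene','side','wrist']:
    f=save(n,n+'0'); print(n,{k:(v if k!='pixels' else 0) for k,v in f.items()})
print(env.state())
E
```

```text
pics
scene {'pixels': 0, 'intrinsics': array([[392.18122873,   0.        , 286.32053086],
       [  0.        , 392.18122873, 205.21054822],
       [  0.        ,   0.        ,   1.        ]]), 'eye': array([913.32825449, 390.55957958, 770.39577158]), 'attitude': array([ 40.73542304,   1.07512709, 133.91230742])}
side {'pixels': 0, 'intrinsics': array([[401.15838643,   0.        , 275.94146364],
       [  0.        , 401.15838643, 209.47594068],
       [  0.        ,   0.        ,   1.        ]]), 'eye': array([ 194.58842295, -931.38376675,  789.1955084 ]), 'attitude': array([ 51.90761848,  -0.30501549, -17.95985197])}
wrist {'pixels': 0, 'intrinsics': array([[317.65667032,   0.        , 274.60344231],
       [  0.        , 317.65667032, 206.06194176],
       [  0.        ,   0.        ,   1.        ]]), 'eye': array([574.57809138,  67.32767871, 384.47646544]), 'attitude': array([-13.94419731,   0.15984995,   0.10950757])}
{'time_s': 0.15, 'qpos': array([-1.14643522e+00,  1.83430150e+01,  8.96866050e+01, -4.40870957e-04,
        7.20446828e+01, -1.14636955e+00]), 'qvel': array([ 0.07806924, -0.13639956, -0.20958767,  0.00417929, -0.04711532,
       -0.04292464]), 'effort': array([-5.72294630e-04, -4.12774551e+01, -2.32154489e+01,  7.26667210e-02,
        4.33494255e-02, -9.00343002e-05]), 'ee_pos': array([5.74646526e+02, 1.68070614e-04, 2.13340927e+02]), 'ee_rot': array([-1.79998933e+02,  7.42963624e-02,  7.12037542e-05]), 'force': array([-1.03385964, -0.42947491,  0.49950044]), 'torque': array([-0.0043191 ,  0.00229618, -0.03025237]), 'gripper_width': 91.42883412009986}
```

View pics/scene0.png

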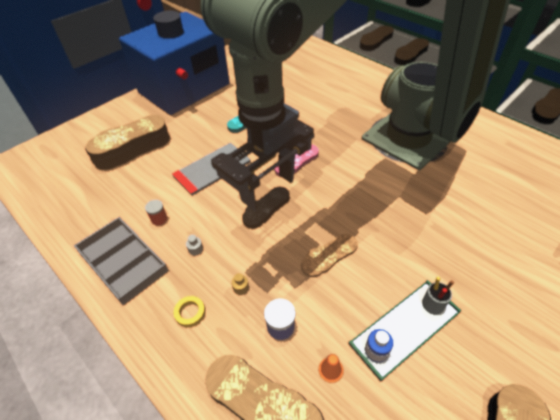

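View pics/side0.png

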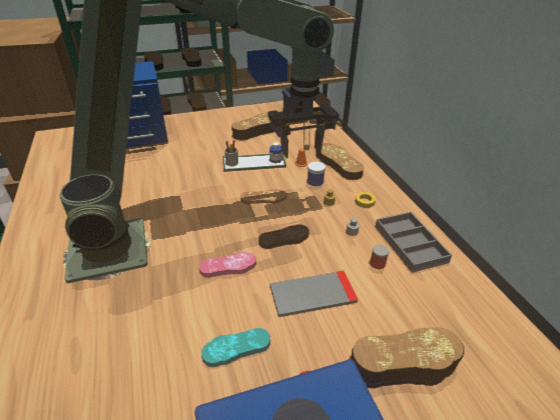

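View pics/wrist0.png

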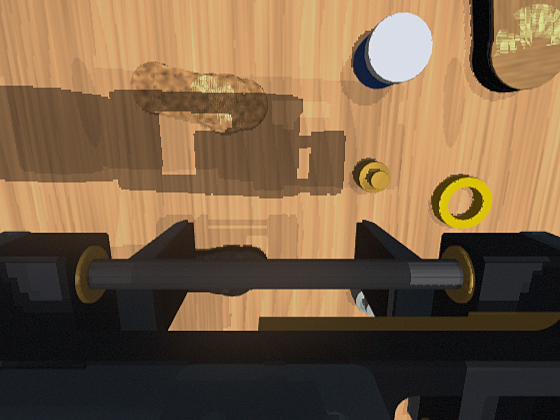

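```bash
cat >> h.py <<'E'
from scipy.spatial.transform import Rotation as Ro
def load(fn):
    d=np.load('pics/'+fn+'.npz'); return {k:d[k] for k in d}
def rays(f,uv):
    uv=np.atleast_2d(np.array(uv,float)); K=f['intrinsics']
    x=(uv[:,0]-K[0,2])/K[0,0]; y=(uv[:,1]-K[1,2])/K[1,1]
    d=np.c_[x,-y,-np.ones(len(x))]
    return Ro.from_euler('xyz',f['attitude'],degrees=True).apply(d)
def toplane(f,uv,z):
    d=rays(f,uv); e=f['eye']; return e+d*((z-e[2])/d[:,2])[:,None]
def proj(f,P):
    P=np.atleast_2d(P); c=Ro.from_euler('xyz',f['attitude'],degrees=True).inv().apply(P-f['eye']); K=f['intrinsics']
    return np.c_[K[0,0]*c[:,0]/-c[:,2]+K[0,2], K[1,1]*(-c[:,1])/-c[:,2]+K[1,2]]
def big(fn,x0,y0,w,h,s,out):
    im=cv2.imread('pics/'+fn+'.png')[y0:y0+h,x0:x0+w]; cv2.imwrite('pics/'+out+'.png',cv2.resize(im,None,fx=s,fy=s,interpolation=cv2.INTER_CUBIC))
def blob(f,lo,hi,roi,minA=30):
    x0,y0,x1,y1=roi; im=f['pixels'].astype(np.uint8); hsv=cv2.cvtColor(im,cv2.COLOR_RGB2HSV)
    m=cv2.inRange(hsv,np.array(lo),np.array(hi)); k=np.zeros_like(m); k[y0:y1,x0:x1]=m[y0:y1,x0:x1]
    c,_=cv2.findContours(k,cv2.RETR_EXTERNAL,cv2.CHAIN_APPROX_NONE)
    c=[a for a in c if cv2.contourArea(a)>=minA]; return max(c,key=cv2.contourArea)[:,0,:] if c else None
E
python3 - <<'E'
from h import *
s=load('scene0');d=load('side0')
print(proj(s,[575,0,213]),proj(d,[575,0,213]))
big('scene0',160,130,310,260,2.5,'s0b'); big('side0',180,120,290,200,2.7,'d0b')
# rough: table plane points scene / side
for n,u,v,z in [('outs',(267,206),(285,236),18),('foot',(330,255),(265,197),12),('steel',(194,248),(353,231),10),('brass',(240,287),(330,201),10),('pot',(280,315),(316,166),65),('tin',(156,205),(380,250),53),('cone',(332,374),(302,151),0),('caddy',(405,325),(254,162),6),('ringY',(190,311),(366,200),0)]:
    print(n,toplane(s,u,z).round()[0],toplane(d,v,z).round()[0])
E
```

```text
[[267.58745252 191.93311693]] [[301.02476778 151.61881413]]
outs [ 491. -103.   18.] [ 489. -122.   18.]
foot [493. 105.  12.] [491.  84.  12.]
steel [ 695. -141.   10.] [ 690. -154.   10.]
brass [689.  15.  10.] [686.   2.  10.]
pot [693. 143.  65.] [687. 133.  65.]
tin [ 694. -280.   53.] [ 696. -287.   53.]
cone [689. 275.   0.] [721. 348.   0.]
caddy [516. 321.   6.] [517. 315.   6.]
ringY [797. -24.   0.] [808. -16.  -0.]
```

View pics/s0b.png

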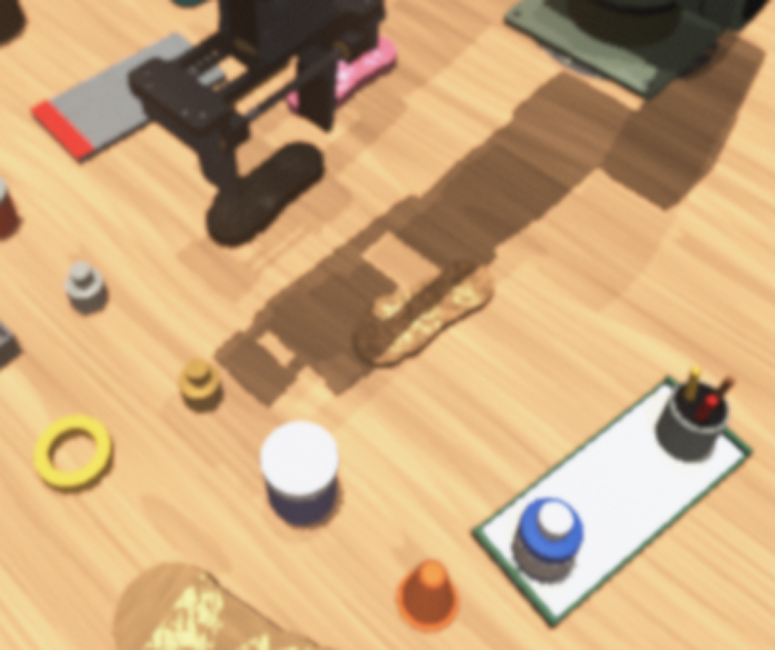

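View pics/d0b.png

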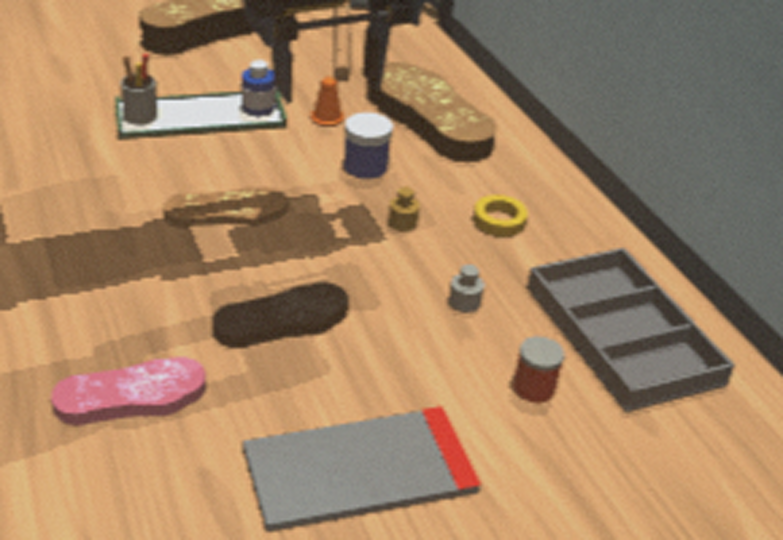

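```bash
python3 - <<'E'
from h import *
d=load('side0'); s=load('scene0'); w=load('wrist0')
# hand corners of plate from side crop (scale 2.7, offset 180,120)
c=lambda p:(np.array(p)/2.7+[180,120])
q=toplane(d,[c(p) for p in [(441,408),(478,488),(268,524),(244,441)]],12); print('plate side corners\n',q.round(1), np.linalg.norm(q-np.roll(q,-1,0),axis=1))
cs=lambda p:(np.array(p)/2.5+[160,130])
q=toplane(s,[cs(p) for p in [(33,108),(80,158),(180,34)]],12); print('plate scene\n',q.round(1), np.linalg.norm(q-np.roll(q,-1,0),axis=1))
q=toplane(s,[cs(p) for p in [(669,376),(750,452),(554,625),(474,532)]],14); print('caddy scene\n',q.round(1), np.linalg.norm(q-np.roll(q,-1,0),axis=1))
q=toplane(d,[c(p) for p in [(118,97),(119,134),(285,124),(276,90)]],14); print('caddy side\n',q.round(1), np.linalg.norm(q-np.roll(q,-1,0),axis=1))
b=blob(d,(0,0,0),(180,255,75),(255,222,312,250)); t=toplane(d,b,18); print('outs side',t.min(0),t.max(0),cv2.minAreaRect(t[:,:2].astype(np.float32)))
b=blob(s,(0,0,0),(180,255,75),(240,185,292,235)); t=toplane(s,b,18); print('outs scene',t.min(0),t.max(0),cv2.minAreaRect(t[:,:2].astype(np.float32)))
# wrist
for n,u,z in [('foot',(199,96),12),('brass',(378,179),47),('pot',(400,48),65),('ring',(463,203),5)]: print(n,toplane(w,u,z).round())
E
```

```text
plate side corners
 [[ 592.2 -292.8   12. ]
 [ 581.5 -392.1   12. ]
 [ 388.5 -371.9   12. ]
 [ 396.9 -274.8   12. ]] [ 99.89375528 194.06647022  97.50221289 196.12668572]
plate scene
 [[ 581.9 -382.8   12. ]
 [ 592.2 -283.8   12. ]
 [ 388.8 -357.7   12. ]] [ 99.5649294  216.36971296 194.69036938]
caddy scene
 [[399.9 301.9  14. ]
 [416.8 386.8  14. ]
 [639.2 349.2  14. ]
 [624.7 264.2  14. ]] [ 86.55924427 225.51516703  86.26919472 227.91495334]
caddy side
 [[416.6 378.8  14. ]
 [397.7 284.3  14. ]
 [615.9 241.7  14. ]
 [633.3 331.   14. ]] [ 96.44696367 222.39446455  90.9327091  221.92270075]
outs side [ 410.75861671 -158.12225056   18.        ] [561.78661665 -85.68278803  18.        ] ((486.2979736328125, -120.119140625), (72.43403625488281, 149.48486328125), 86.87631225585938)
outs scene [ 418.92437655 -208.36269935   18.        ] [567.65877215 -73.70599176  18.        ] ((485.3580627441406, -115.1326904296875), (146.48028564453125, 120.67349243164062), 54.03719711303711)
foot [[489. 101.  12.]]
brass [[684.  14.  47.]]
pot [[689. 138.  65.]]
ring [[805. -22.   5.]]
```

```bash
cat >> h.py <<'E'
def plan(target,yaw,claw,n=9,hold=1,tilt=None,r=0):
    """rows from the measured pose to target (mm) with tool down and world yaw; prints."""
    st=env.state(); p=np.array(st['ee_pos']); R=Ro.from_euler('xyz',st['ee_rot'],degrees=True)
    T=Ro.from_euler('xyz',[180,0,yaw],degrees=True); rows=[]
    for i in range(n):
        k=n-i
        rv=np.rad2deg((R.inv()*T).as_rotvec())/k
        d=R.inv().apply(np.array(target)-p)/k
        rv=np.round(rv,1); d=np.round(d,1)
        rows.append([rv.tolist(),d.tolist(),claw]); p=p+R.apply(d); R=R*Ro.from_rotvec(np.deg2rad(rv))
    rows+= [[[0,0,0],[0,0,0],claw]]*(10-n)
    import json; print(json.dumps(rows).replace('.0,',',').replace('.0]',']').replace('-0,','0,').replace('-0]','0]'))
def pose():
    s=env.state(); print(round(s['time_s'],2),np.round(s['ee_pos'],1),np.round(s['ee_rot'],2),np.round(s['force'],1),round(s['gripper_width'],1))
E
python3 -c "
from h import *
plan([600,-220,300],90,91)"
```

```text
[[[0, 0, -10], [2.8, 24.4, -9.6], 91], [[0, 0, -10], [-1.5, 24.6, -9.6], 91], [[0, 0, -10], [-5.7, 23.9, -9.6], 91], [[0, 0, -10], [-9.8, 22.6, -9.6], 91], [[0, 0, -10], [-13.6, 20.5, -9.7], 91], [[0, 0, -10], [-16.9, 17.9, -9.6], 91], [[0, 0, -10], [-19.8, 14.6, -9.7], 91], [[0, 0, -10], [-22, 11, -9.6], 91], [[-0.1, 0, -10], [-23.6, 7.1, -9.7], 91], [[0, 0, 0], [0, 0, 0], 91]]
```

Emit:
servo_tool([
  [[0,0,-10],[3,24,-10],91],
  [[0,0,-10],[-2,25,-10],91],
  [[0,0,-10],[-6,24,-10],91],
  [[0,0,-10],[-10,23,-10],91],
  [[0,0,-10],[-14,20,-10],91],
  [[0,0,-10],[-17,18,-10],91],
  [[0,0,-10],[-20,15,-10],91],
  [[0,0,-10],[-22,11,-10],91],
  [[0,0,-10],[-24,7,-10],91],
  [[0,0,0],[0,0,0],91],
])

```text
time_s: 1.4
ee_pos: [603.5, -226.9, 301.0]
ee_rot: [-179.4, -0.2, 93.0]
force: [0.5, 0.4, -0.4]
gripper_width: 90.9
```

```bash
python3 -c "
from h import *
pose(); save('wrist','w1'); save('scene','scene1');save('side','side1')"
```

```text
1.4 [ 603.5 -226.9  301. ] [-1.7941e+02 -1.7000e-01  9.3020e+01] [ 0.5  0.4 -0.4] 90.9
```

View pics/w1.png

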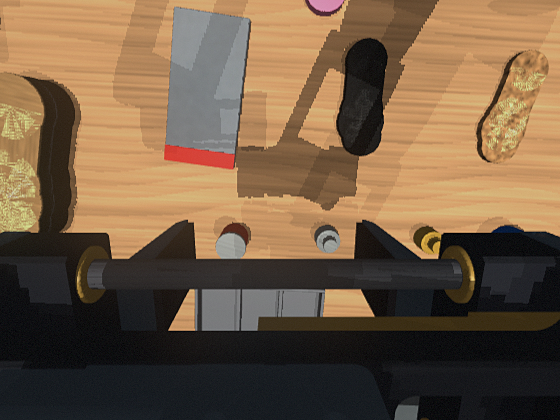

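View pics/scene1.png

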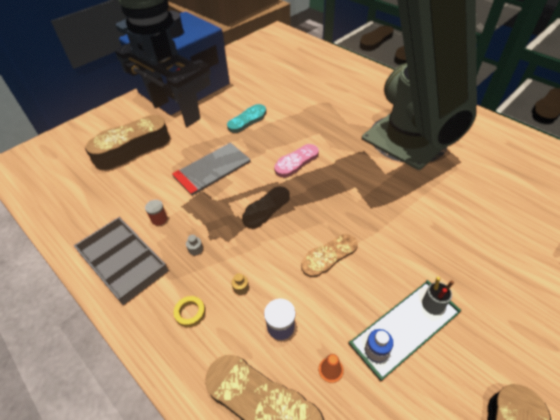

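```bash
cat >> h.py <<'E'
def nominal():
    from math import pi
    S=20; m=np.zeros((100*S,200*S),np.uint8)
    c=lambda x,y:(int((x+100)*S),int((y+50)*S))
    cv2.circle(m,c(-50,0),27*S,255,-1); cv2.circle(m,c(30,0),32*S,255,-1); cv2.circle(m,c(50,4),27*S,255,-1)
    def hull(*cs):
        pts=[]
        for x,y,r in cs:
            a=np.linspace(0,2*pi,400); pts+= list(zip((x+100+r*np.cos(a))*S,(y+50+r*np.sin(a))*S))
        cv2.fillPoly(m,[cv2.convexHull(np.array(pts,np.int32))],255)
    hull((30,0,32),(50,4,27)); 
    cv2.fillPoly(m,[np.array([c(-50,27),c(-40,25),c(-2,25),c(30,32),c(30,-32),c(-2,-25),c(-40,-25),c(-50,-27)],np.int32)],255)
    M=cv2.moments(m,True); return M['m10']/M['m00']/S-100,M['m01']/M['m00']/S-50,np.rad2deg(.5*np.arctan2(2*M['mu11'],M['mu20']-M['mu02']))%180,M['m00']/S/S
def sole_pose(P):
    """P: world contour Nx2 -> origin xy, yaw (toe towards +x half)"""
    P=np.asarray(P); o=P.mean(0); M=cv2.moments(((P-o)).astype(np.float32).reshape(-1,1,2))
    c=np.array([M['m10'],M['m01']])/M['m00']; a=np.rad2deg(.5*np.arctan2(2*M['mu11'],M['mu20']-M['mu02']))
    nx,ny,na,A=nominal(); na=(na+90)%180-90
    yaw=(a-na+90)%180-90; t=np.deg2rad(yaw); off=np.array([np.cos(t)*nx-np.sin(t)*ny,np.sin(t)*nx+np.cos(t)*ny])
    org=o+c-off; ex=np.array([np.cos(t),np.sin(t)]); ey=np.array([-ex[1],ex[0]]); L=(P-org)@ex; W=(P-org)@ey
    wa=W[(L>-36)&(L<-6)]
    return org.round(1),round(yaw,2),'area',round(abs(M['m00'])),round(A),'L',L.min().round(1),L.max().round(1),'W',W.min().round(1),W.max().round(1),'waist',wa[wa<0].mean().round(1),wa[wa>0].mean().round(1)
E
python3 - <<'E'
from h import *
w=load('w1'); hsv=cv2.cvtColor(w['pixels'],cv2.COLOR_RGB2HSV)
print(nominal()); print(w['eye'],w['attitude'])
for p in [(363,90),(360,120),(378,60),(330,110),(345,190),(205,70),(205,158),(240,70),(510,100),(530,70),(490,140),(470,100),(540,110)]: print(p,hsv[p[1],p[0]],w['pixels'][p[1],p[0]])
b=blob(w,(0,0,0),(180,255,60),(320,30,410,170))
print(cv2.boundingRect(b))
for z in (0,9,18): print(z,sole_pose(toplane(w,b,z)[:,:2]))
E
python3 -c "
from h import *
big('w1',130,0,430,180,1.86,'w1b')"
```

```text
(1.6651356469525638, 0.6709655559422671, np.float64(1.4830668772289088), 7800.764999999999)
[ 537.42199243 -231.21982009  472.88790322] [-13.32305274  -0.20408101  93.12921621]
(363, 90) [20 16 47] [47 46 44]
(360, 120) [26 32 55] [55 54 48]
(378, 60) [165  32  16] [16 14 15]
(330, 110) [ 19 112 214] [214 179 120]
(345, 190) [ 14 125 126] [126  93  64]
(205, 70) [100  12 131] [125 129 131]
(205, 158) [  2 188 212] [212  66  56]
(240, 70) [100  10 151] [145 149 151]
(510, 100) [ 25 112 201] [201 185 113]
(530, 70) [ 15 140 207] [207 149  93]
(490, 140) [ 14 144 174] [174 122  76]
(470, 100) [ 16 117 215] [215 169 116]
(540, 110) [ 15 123 212] [212 161 110]
(336, 38, 52, 118)
0 (array([ 486.1, -108.2]), np.float64(0.3), 'area', 8391, 7801, 'L', np.float64(-78.6), np.float64(79.1), 'W', np.float64(-34.0), np.float64(34.0), 'waist', np.float64(-27.0), np.float64(26.9))
9 (array([ 487.1, -110.5]), np.float64(0.3), 'area', 8075, 7801, 'L', np.float64(-77.1), np.float64(77.7), 'W', np.float64(-33.4), np.float64(33.4), 'waist', np.float64(-26.5), np.float64(26.4))
18 (array([ 488. , -112.9]), np.float64(0.3), 'area', 7765, 7801, 'L', np.float64(-75.6), np.float64(76.2), 'W', np.float64(-32.7), np.float64(32.7), 'waist', np.float64(-26.0), np.float64(25.9))
```

View pics/w1b.png

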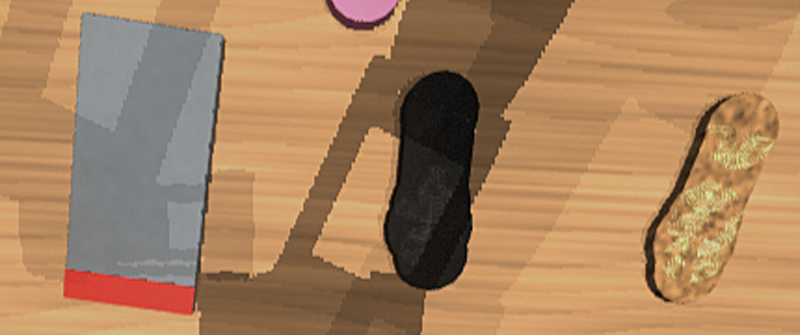

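```bash
cat >> h.py <<'E'
def plate(w,roi):
    x0,y0,x1,y1=roi; hsv=cv2.cvtColor(w['pixels'],cv2.COLOR_RGB2HSV)
    m=cv2.inRange(hsv,np.array((0,0,60)),np.array((180,70,255)))|cv2.inRange(hsv,np.array((0,150,90)),np.array((6,255,255)))|cv2.inRange(hsv,np.array((172,150,90)),np.array((180,255,255)))
    k=np.zeros_like(m);k[y0:y1,x0:x1]=m[y0:y1,x0:x1]; k=cv2.morphologyEx(k,cv2.MORPH_CLOSE,np.ones((3,3)))
    c,_=cv2.findContours(k,cv2.RETR_EXTERNAL,cv2.CHAIN_APPROX_NONE); c=max(c,key=cv2.contourArea)[:,0,:]
    t=toplane(w,c,12)[:,:2]; r=cv2.minAreaRect(t.astype(np.float32)); return r,t
E
python3 - <<'E'
from h import *
w=load('w1')
r,t=plate(w,(150,0,262,180)); print(r, cv2.boxPoints(r))
# side line fits: robust edges
c=np.array(r[0]); M=cv2.moments((t-c).astype(np.float32).reshape(-1,1,2)); print(c+[M['m10']/M['m00'],M['m01']/M['m00']],np.rad2deg(.5*np.arctan2(2*M['mu11'],M['mu20']-M['mu02'])),M['m00'])
hsv=cv2.cvtColor(w['pixels'],cv2.COLOR_RGB2HSV)
b=blob(w,(18,125,0),(35,255,255),(470,40,560,175)); print(cv2.boundingRect(b))
E
python3 -c "
from h import *
big('w1',450,30,110,150,5,'w1f')"
```

```text
((490.7552185058594, -327.83721923828125), (101.014404296875, 199.36776733398438), 84.863037109375) [[ 386.94946 -369.2162 ]
 [ 585.5164  -387.06696]
 [ 594.561   -286.45825]
 [ 395.99402 -268.60748]]
[ 490.79322499 -327.90693767] -5.1437374854390985 19477.131238621358
(0, 0, 0, 0)
```

View pics/w1f.png

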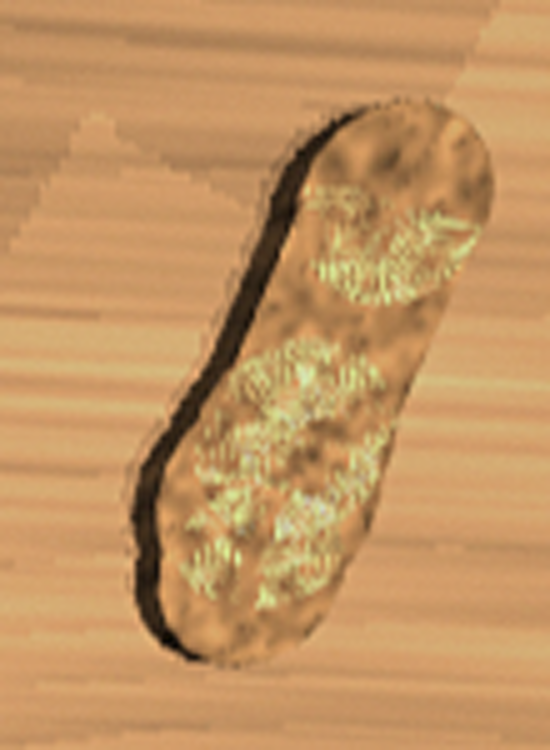

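```bash
python3 -c "
from h import *
plan([466.5,-111.6,50],90.3,85)"
```

```text
[[[-0.1, 0, 0.3], [13.2, -14.1, 28], 85], [[-0.1, 0, 0.3], [13.2, -14.2, 28], 85], [[-0.1, 0, 0.3], [13.1, -14.4, 28], 85], [[-0.1, 0, 0.3], [13, -14.5, 28], 85], [[-0.1, 0, 0.3], [12.9, -14.6, 27.9], 85], [[0, -0.1, 0.3], [12.9, -14.7, 27.9], 85], [[-0.1, 0, 0.3], [12.8, -14.8, 27.9], 85], [[0, -0.1, 0.4], [12.7, -14.9, 27.9], 85], [[-0.1, 0, 0.3], [12.7, -14.9, 27.9], 85], [[0, 0, 0], [0, 0, 0], 85]]
```

Emit:
servo_tool([
  [[-0.1,0,0.3],[13,-14,28],85],
  [[-0.1,0,0.3],[13,-14,28],85],
  [[-0.1,0,0.3],[13,-14.5,28],85],
  [[-0.1,0,0.3],[13,-14.5,28],85],
  [[-0.1,0,0.3],[13,-14.5,28],85],
  [[0,-0.1,0.3],[13,-15,28],85],
  [[-0.1,0,0.3],[13,-15,28],85],
  [[0,-0.1,0.4],[13,-15,28],85],
  [[-0.1,0,0.3],[13,-15,28],85],
  [[0,0,0],[0,0,0],85],
])

```text
time_s: 2.8
ee_pos: [457.0, -95.4, 40.6]
ee_rot: [-179.8, -0.3, 90.0]
force: [-0.5, -0.3, 0.8]
gripper_width: 84.8
```

```bash
python3 -c "
from h import *
pose(); save('wrist','w2'); plan([466.5,-111.6,4],90.3,85,n=5)"
```

```text
2.8 [457.  -95.4  40.6] [-179.79   -0.28   90.04] [-0.5 -0.3  0.8] 84.8
[[[0, 0, -0.1], [-3.1, 1.4, 7.6], 85], [[0, -0.1, 0], [-3.1, 1.4, 7.6], 85], [[0, 0, -0.1], [-3.1, 1.4, 7.6], 85], [[0, -0.1, 0], [-3, 1.4, 7.6], 85], [[0.1, 0, -0.1], [-3.1, 1.4, 7.5], 85], [[0, 0, 0], [0, 0, 0], 85], [[0, 0, 0], [0, 0, 0], 85], [[0, 0, 0], [0, 0, 0], 85], [[0, 0, 0], [0, 0, 0], 85], [[0, 0, 0], [0, 0, 0], 85]]
```

View pics/w2.png

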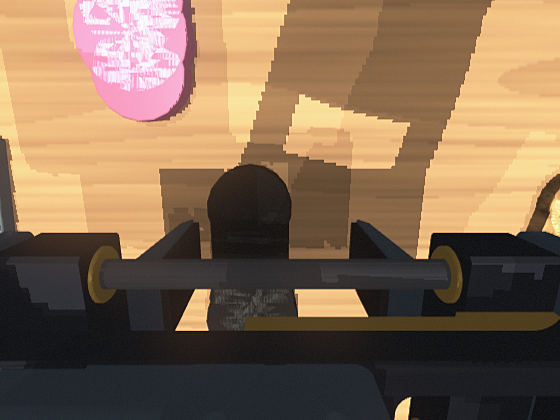

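```bash
python3 -c "
from h import *
w=load('w2'); print(toplane(w,[(250,164),(208,200),(292,200)],18).round(1))
print(proj(w,[[411,-111,18]]))"
```

```text
[[ 410.7 -110.6   18. ]
 [ 433.2 -137.2   18. ]
 [ 433.1  -84.6   18. ]]
[[249.33454065 164.49960471]]
```

Emit:
servo_tool([
  [[0,0,-0.1],[-4,2.5,4],85],
  [[0,0,0],[-4,2.5,4],85],
  [[0,0,-0.1],[-4,2,4],85],
  [[0,0,0],[-2,1,6],85],
  [[0,0,-0.1],[0,0,8],85],
  [[0,0,0],[0,0,6],85],
  [[0,0,0],[0,0,2],85],
  [[0,0,0],[0,0,0],85],
  [[0,0,0],[0,0,0],85],
  [[0,0,0],[0,0,0],85],
])

```text
time_s: 4.1
ee_pos: [473.1, -113.0, 8.6]
ee_rot: [179.5, -0.1, 90.3]
force: [0.4, 0.7, 0.7]
gripper_width: 85.0
```

```bash
python3 -c "
from h import *
pose()"
```

```text
4.1 [ 473.1 -113.     8.6] [ 1.7948e+02 -8.0000e-02  9.0260e+01] [0.4 0.7 0.7] 85.0
```

Emit:
servo_tool([
  [[0.3,0,0],[1.5,-3,2],85],
  [[0.2,0,0],[0,-2,2],85],
  [[0,0,0],[0,-1,0.5],85],
  [[0,0,0],[0,0,0],85],
  [[0,0,0],[0,0,0],85],
  [[0,0,0],[0,0,0],85],
  [[0,0,0],[0,0,0],85],
  [[0,0,0],[0,0,0],85],
  [[0,0,0],[0,0,0],85],
  [[0,0,0],[0,0,0],85],
])

```text
time_s: 5.35
ee_pos: [467.0, -111.5, 4.1]
ee_rot: [180.0, -0.1, 90.3]
force: [0.1, 0.7, -0.0]
gripper_width: 85.4
```

```bash
python3 -c "
from h import *
pose()"
```

```text
5.35 [ 467.  -111.5    4.1] [ 1.7996e+02 -7.0000e-02  9.0270e+01] [ 0.1  0.7 -0. ] 85.4
```

Emit:
servo_tool([
  [[0,0,0],[0,0,0],40],
  [[0,0,0],[0,0,0],40],
  [[0,0,0],[0,0,0],40],
  [[0,0,0],[0,0,0],40],
  [[0,0,0],[0,0,0],40],
  [[0,0,0],[0,0,0],40],
  [[0,0,0],[0,0,0],40],
  [[0,0,0],[0,0,0],40],
  [[0,0,0],[0,0,0],40],
  [[0,0,0],[0,0,0],40],
], squeeze=20)

```text
time_s: 6.6
ee_pos: [466.9, -111.5, 4.1]
ee_rot: [180.0, -0.1, 90.3]
force: [-0.7, -0.4, -0.4]
gripper_width: 49.5
```

```bash
python3 -c "
from h import *
pose(); save('wrist','w3'); plan([469.9,-326,70],84.86,40)"
```

```text
6.6 [ 466.9 -111.5    4.1] [ 1.7996e+02 -7.0000e-02  9.0260e+01] [-0.7 -0.4 -0.4] 49.5
[[[0, 0, 0.6], [-23.8, 0.2, -7.3], 40], [[0, 0, 0.6], [-23.8, 0.5, -7.4], 40], [[0, 0, 0.6], [-23.8, 0.7, -7.3], 40], [[0, 0, 0.6], [-23.8, 1, -7.4], 40], [[0, 0, 0.6], [-23.8, 1.2, -7.3], 40], [[0, 0, 0.6], [-23.8, 1.5, -7.4], 40], [[0, 0, 0.6], [-23.8, 1.7, -7.3], 40], [[0, 0, 0.6], [-23.8, 2, -7.4], 40], [[0, -0.1, 0.6], [-23.7, 2.2, -7.3], 40], [[0, 0, 0], [0, 0, 0], 40]]
```

View pics/w3.png

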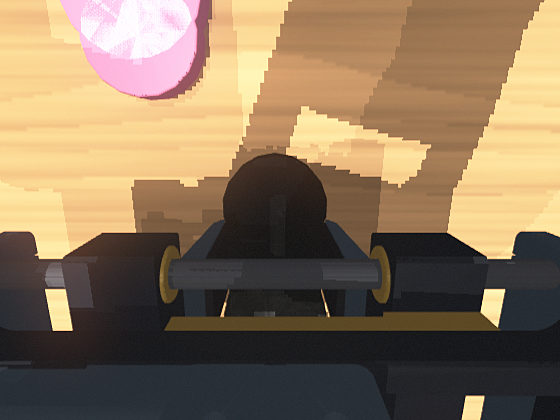

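Emit:
servo_tool([
  [[0,0,0],[0,0,-12],40],
  [[0,0,0],[0,0,-20],40],
  [[0,0,0.5],[-15,0,-20],40],
  [[0,0,1],[-30,1,-8],40],
  [[0,0,1],[-35,1,0],40],
  [[0,0,1],[-35,1,0],40],
  [[0,0,0.5],[-35,2,0],40],
  [[0,0,0.5],[-20,2,0],40],
  [[0,0,0],[-10,1,0],40],
  [[0,0,0],[0,0,0],40],
])

```text
time_s: 7.9
ee_pos: [468.4, -295.9, 71.0]
ee_rot: [179.9, -0.1, 85.7]
force: [0.1, -0.1, -0.9]
gripper_width: 50.1
```

```bash
python3 -c "
from h import *
pose(); save('wrist','w4'); plan([469.9,-326,40],84.86,40,n=6)"
```

```text
7.9 [ 468.4 -295.9   71. ] [ 1.7988e+02 -6.0000e-02  8.5730e+01] [ 0.1 -0.1 -0.9] 50.1
[[[0, 0, 0.2], [-5.1, 0.6, 5.2], 40], [[0, 0, 0.1], [-5.1, 0.6, 5.1], 40], [[0, 0, 0.2], [-5, 0.7, 5.2], 40], [[0, 0, 0.1], [-5.1, 0.7, 5.1], 40], [[0.1, 0, 0.2], [-5, 0.7, 5.2], 40], [[0, -0.1, 0.1], [-5.1, 0.7, 5.1], 40], [[0, 0, 0], [0, 0, 0], 40], [[0, 0, 0], [0, 0, 0], 40], [[0, 0, 0], [0, 0, 0], 40], [[0, 0, 0], [0, 0, 0], 40]]
```

View pics/w4.png

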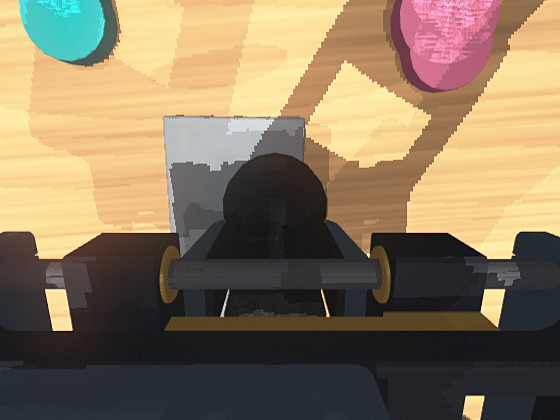

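Emit:
servo_tool([
  [[0,0,0.2],[-8,0.5,6],40],
  [[0,0,0.2],[-8,0.5,7],40],
  [[0,0,0.2],[-7,0.5,7],40],
  [[0,0,0.2],[-4,0.5,7],40],
  [[0,0,0.1],[-2,0.5,5],40],
  [[0,0,0],[-1,0,2],40],
  [[0,0,0],[0,0,1],40],
  [[0,0,0],[0,0,0],40],
  [[0,0,0],[0,0,0],40],
  [[0,0,0],[0,0,0],40],
])

```text
time_s: 9.2
ee_pos: [468.4, -324.9, 33.1]
ee_rot: [180.0, -0.2, 85.0]
force: [-0.4, -0.5, -1.2]
gripper_width: 49.9
```

```bash
python3 -c "
from h import *
pose(); save('wrist','w5'); plan([469.9,-326,18],84.86,40,n=6)
w=load('w5'); 
r,t=plate(w,(130,60,350,220)); 
big('w5',120,60,260,160,3,'w5b')"
```

```text
9.2 [ 468.4 -324.9   33.1] [ 1.7999e+02 -1.6000e-01  8.4960e+01] [-0.4 -0.5 -1.2] 49.9
[[[0, 0, 0], [-0.2, 0.3, 2.5], 40], [[0, 0, 0], [-0.2, 0.2, 2.5], 40], [[0, 0, 0], [-0.1, 0.3, 2.5], 40], [[0, -0.1, 0], [-0.2, 0.2, 2.5], 40], [[0, 0, 0], [-0.1, 0.3, 2.5], 40], [[0, -0.1, 0.1], [-0.2, 0.2, 2.6], 40], [[0, 0, 0], [0, 0, 0], 40], [[0, 0, 0], [0, 0, 0], 40], [[0, 0, 0], [0, 0, 0], 40], [[0, 0, 0], [0, 0, 0], 40]]
```

View pics/w5b.png

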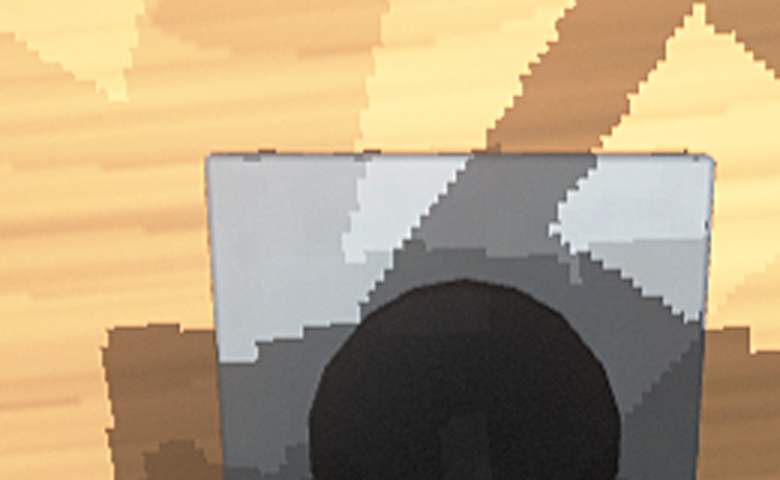

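```bash
python3 -c "
from h import *
w=load('w5'); c=lambda p:np.array(p)/3+[120,60]
q=toplane(w,[c((207,155)),c((713,156))],12); print(q)
h=toplane(w,[c((467,281)),c((309,425)),c((620,425))],47);print(h)
ax=np.array([np.cos(np.deg2rad(-5.14)),np.sin(np.deg2rad(-5.14))]); m=q.mean(0)[:2]
for k in list(h): print((k[:2]-m)@ax,(k[:2]-m)@np.array([-ax[1],ax[0]]))
"
```

```text
[[ 387.65855119 -367.95118117   12.        ]
 [ 396.25991136 -270.33144267   12.        ]]
[[ 413.2479941  -319.87814956   47.        ]
 [ 434.99471819 -348.60137776   47.        ]
 [ 439.56973377 -296.08814595   47.        ]]
21.26916868409091 1.1733780221150643
45.50174779030488 -25.486066018972462
45.35372445974639 27.225871643927974
```

Emit:
servo_tool([
  [[0,0,0],[-0.4,0.5,3],40],
  [[0,0,0],[-0.3,0.5,4],40],
  [[0,0,0],[-0.3,0.5,4],40],
  [[0,0,0.1],[0,0,3],40],
  [[0,0,0],[0,0,1],40],
  [[0,0,0],[0,0,0],40],
  [[0,0,0],[0,0,0],40],
  [[0,0,0],[0,0,0],40],
  [[0,0,0],[0,0,0],40],
  [[0,0,0],[0,0,0],40],
])

```text
time_s: 10.5
ee_pos: [470.1, -326.1, 17.1]
ee_rot: [180.0, -0.2, 84.9]
force: [-0.2, 0.6, -1.7]
gripper_width: 49.8
```

```bash
python3 -c "
from h import *
pose()"
```

```text
10.5 [ 470.1 -326.1   17.1] [ 1.7997e+02 -1.5000e-01  8.4850e+01] [-0.2  0.6 -1.7] 49.8
```

Spot on; ease down 1 mm, release, then rise.

Emit:
servo_tool([
  [[0,0,0],[0,0,0.9],40],
  [[0,0,0],[0,0,0],40],
  [[0,0,0],[0,0,0],60],
  [[0,0,0],[0,0,0],75],
  [[0,0,0],[0,0,0],80],
  [[0,0,0],[0,0,0],80],
  [[0,0,0],[0,0,-10],80],
  [[0,0,0],[0,0,-30],80],
  [[0,0,0],[0,20,-40],80],
  [[0,0,0],[0,30,-40],80],
])

```text
time_s: 11.75
ee_pos: [517.7, -330.0, 138.7]
ee_rot: [-179.7, -0.3, 84.8]
force: [0.9, -0.4, -0.0]
gripper_width: 79.9
```

```bash
python3 -c "
from h import *
pose(); save('wrist','w6');plan([580,-250,300],84.86,91,n=8)"
```

```text
11.75 [ 517.7 -330.   138.7] [-179.68   -0.34   84.75] [ 0.9 -0.4 -0. ] 79.9
[[[0.1, 0, 0], [10.9, 6.1, -19.3], 91], [[0.1, 0, 0], [10.9, 6.1, -19.3], 91], [[0.1, 0, 0], [10.9, 6, -19.4], 91], [[0, 0, 0], [10.9, 6, -19.4], 91], [[0.1, 0, 0], [10.9, 6, -19.4], 91], [[0, 0, 0], [10.9, 6, -19.4], 91], [[0.1, 0, 0], [10.8, 5.9, -19.3], 91], [[0, 0, 0], [10.9, 6, -19.4], 91], [[0, 0, 0], [0, 0, 0], 91], [[0, 0, 0], [0, 0, 0], 91]]
```

View pics/w6.png

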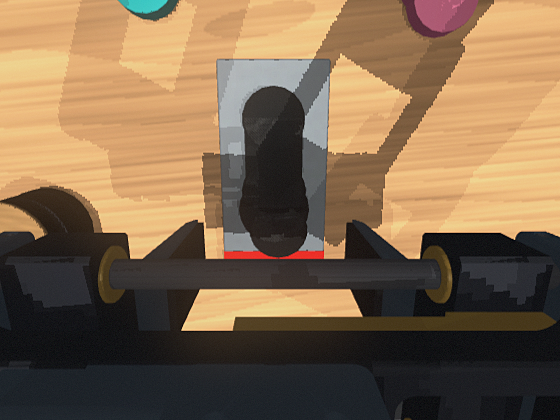

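Emit:
servo_tool([
  [[0.1,0,0],[10,7,-20],91],
  [[0.1,0,0],[12,7,-20],91],
  [[0.1,0,0],[12,7,-20],91],
  [[0,0,0],[12,7,-20],91],
  [[0.1,0,0],[10,6,-20],91],
  [[0,0,0],[5,4,-10],91],
  [[0,0,0],[2,2,-5],91],
  [[0,0,0],[0,0,0],91],
  [[0,0,0],[0,0,0],91],
  [[0,0,0],[0,0,0],91],
])

```text
time_s: 13.05
ee_pos: [570.3, -272.0, 267.3]
ee_rot: [179.7, 0.2, 84.8]
force: [-0.2, -0.3, 0.0]
gripper_width: 91.2
```

```bash
python3 -c "
from h import *
pose(); w=save('wrist','w7')
print(w['eye'])
r,t=plate(w,(150,0,350,235)); print(r)
b=blob(w,(0,0,0),(180,255,60),(180,20,330,200)); print(cv2.boundingRect(b))
for z in (12,21,30): print(z,sole_pose(toplane(w,b,z)[:,:2]))"
```

```text
13.05 [ 570.3 -272.   267.3] [1.7968e+02 1.6000e-01 8.4800e+01] [-0.2 -0.3  0. ] 91.2
[ 501.78650124 -265.62262343  438.14360437]
((490.76080322265625, -328.0640869140625), (99.92555236816406, 198.75413513183594), 84.75718688964844)
(201, 56, 53, 127)
12 (array([ 491.5, -329.6]), np.float64(-4.48), 'area', 8312, 7801, 'L', np.float64(-78.8), np.float64(79.0), 'W', np.float64(-34.1), np.float64(34.6), 'waist', np.float64(-26.4), np.float64(26.8))
21 (array([ 491.6, -328.3]), np.float64(-4.48), 'area', 7964, 7801, 'L', np.float64(-77.1), np.float64(77.4), 'W', np.float64(-33.3), np.float64(33.8), 'waist', np.float64(-25.9), np.float64(26.2))
30 (array([ 491.8, -326.9]), np.float64(-4.48), 'area', 7624, 7801, 'L', np.float64(-75.4), np.float64(75.7), 'W', np.float64(-32.6), np.float64(33.1), 'waist', np.float64(-25.3), np.float64(25.7))
```

View pics/w7.png

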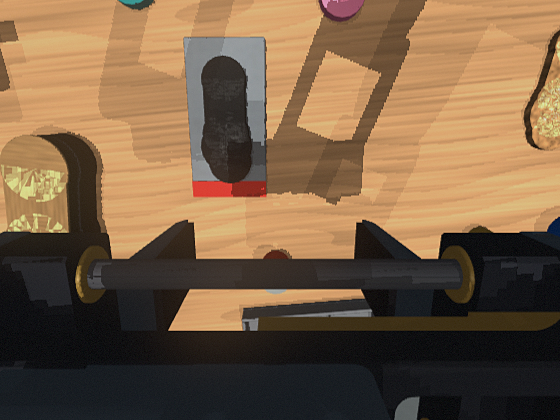

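```bash
python3 -c "
from h import *
w=load('w1'); q=toplane(w,[(533,68),(502,134)],12); print(q); d=q[1]-q[0]; print(np.linalg.norm(d),np.rad2deg(np.arctan2(d[1],d[0])))
a=np.rad2deg(np.arctan2(d[1],d[0])); plan([560,95,200],90+a,91,n=9)"
```

```text
[[435.45006931 115.6449634   12.        ]
 [524.08447634  92.75159629  12.        ]]
91.54323768667827 -14.482397633047508
[[[0, 0, 1], [40.5, -4.9, 7.3], 91], [[0, 0, 1], [40.4, -5.6, 7.3], 91], [[0, 0, 1], [40.3, -6.3, 7.3], 91], [[0.1, 0, 1], [40.2, -7, 7.3], 91], [[0, 0, 1.1], [40.1, -7.7, 7.4], 91], [[0.1, 0, 1], [39.9, -8.4, 7.3], 91], [[0, 0, 1.1], [39.8, -9.1, 7.4], 91], [[0.1, 0.1, 1], [39.6, -9.9, 7.4], 91], [[0, 0, 1.1], [39.5, -10.5, 7.4], 91], [[0, 0, 0], [0, 0, 0], 91]]
```

Emit:
servo_tool([
  [[0,0,1],[30,-4,7],91],
  [[0,0,1],[45,-6,8],91],
  [[0,0,1],[50,-7,8],91],
  [[0.1,0,1],[50,-8,8],91],
  [[0,0,1.1],[50,-9,8],91],
  [[0.1,0,1],[50,-10,8],91],
  [[0,0,1],[40,-10,8],91],
  [[0.1,0.1,1],[25,-5,5],91],
  [[0,0,1],[10,-3,3],91],
  [[0,0,0],[0,0,0],91],
])

```text
time_s: 14.35
ee_pos: [562.8, 92.2, 197.5]
ee_rot: [-179.8, 0.1, 75.2]
force: [-0.7, -0.3, 0.0]
gripper_width: 91.0
```

```bash
python3 -c "
from h import *
pose(); w=save('wrist','w8')
print(w['eye'])"
```

```text
14.35 [562.8  92.2 197.5] [-1.7982e+02  1.2000e-01  7.5190e+01] [-0.7 -0.3  0. ] 91.0
[497.74135977 109.32217805 368.94709463]
```

View pics/w8.png

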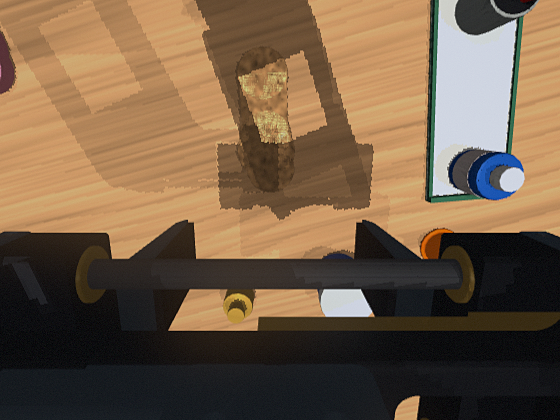

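```bash
python3 -c "
from h import *
big('w8',215,30,100,180,3.3,'w8b')"
```

```text
(no output)
```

View pics/w8b.png

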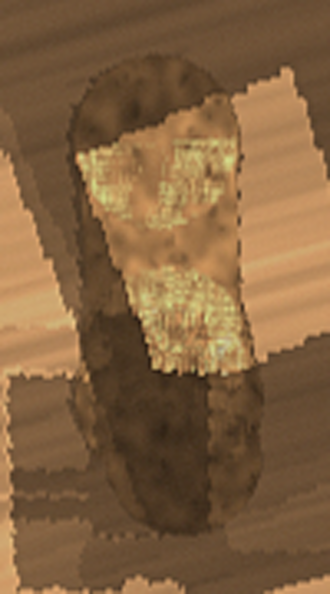

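```bash
python3 - <<'E'
from h import *
w=load('w8'); c=np.array([(155,53),(120,60),(92,82),(75,115),(72,150),(76,190),(80,240),(85,290),(82,345),(72,385),(75,420),(92,465),(115,500),(145,525),(185,534),(222,520),(245,495),(258,460),(264,415),(260,375),(250,345),(244,300),(240,250),(240,200),(240,150),(240,115),(228,90),(205,66),(180,56)],float)
px=c/3.3+[215,30]
for z in (6,12): print(sole_pose(toplane(w,px,z)[:,:2]))
q=toplane(w,(c[[0,14]])/3.3+[215,30],12); print(q)
E
```

```text
(array([488. ,  99.5]), np.float64(-13.13), 'area', 8062, 7801, 'L', np.float64(-77.0), np.float64(78.7), 'W', np.float64(-31.9), np.float64(33.4), 'waist', np.float64(-26.7), np.float64(26.2))
(array([488.2,  99.7]), np.float64(-13.13), 'area', 7798, 7801, 'L', np.float64(-75.7), np.float64(77.4), 'W', np.float64(-31.4), np.float64(32.8), 'waist', np.float64(-26.2), np.float64(25.8))
[[414.5119513  117.04361391  12.        ]
 [564.65715626  86.90971931  12.        ]]
```

```bash
python3 -c "
from h import *
plan([468.5,104.3,45],76.7,85,n=9)"
```

```text
[[[0, 0, -0.2], [-1.3, -10.5, 17], 85], [[0, 0, -0.2], [-1.3, -10.5, 17], 85], [[0, 0, -0.2], [-1.2, -10.5, 17], 85], [[0, 0, -0.2], [-1.2, -10.4, 17], 85], [[0, 0, -0.1], [-1.2, -10.5, 17], 85], [[0, 0, -0.2], [-1.1, -10.5, 17], 85], [[-0.1, 0, -0.1], [-1.1, -10.4, 17], 85], [[0, 0.1, -0.2], [-1.1, -10.5, 17], 85], [[-0.1, 0, -0.1], [-1.1, -10.5, 16.9], 85], [[0, 0, 0], [0, 0, 0], 85]]
```

Emit:
servo_tool([
  [[0,0,-0.2],[-1,-10,14],85],
  [[0,0,-0.2],[-2,-14,21],85],
  [[0,0,-0.2],[-2,-14,21],85],
  [[0,0,-0.2],[-2,-14,21],85],
  [[0,0,-0.1],[-2,-14,21],85],
  [[0,0,-0.2],[-1,-12,19],85],
  [[-0.1,0,-0.1],[-1,-8,14],85],
  [[0,0.1,-0.2],[0,-4,8],85],
  [[-0.1,0,-0.1],[0,-2,4],85],
  [[0,0,0],[0,0,0],85],
])

```text
time_s: 15.65
ee_pos: [472.5, 96.3, 53.3]
ee_rot: [179.5, -0.0, 76.3]
force: [0.6, 0.5, -0.3]
gripper_width: 85.3
```

```bash
python3 -c "
from h import *
pose(); w=save('wrist','w9')
print(proj(w,[[489-77*.973,99.5+77*.23,12]]))
plan([468.5,104.3,3.5],76.7,85,n=7)"
```

```text
15.65 [472.5  96.3  53.3] [ 1.7947e+02 -3.0000e-02  7.6290e+01] [ 0.6  0.5 -0.3] 85.3
[[285.05581541 136.52526647]]
[[[0.1, 0, -0.1], [0.9, -0.9, 7.1], 85], [[0.1, 0, -0.1], [1, -0.9, 7.1], 85], [[0.1, 0, 0], [1, -0.9, 7.2], 85], [[0.1, 0, -0.1], [0.9, -0.9, 7.1], 85], [[0.1, 0, 0], [1, -0.9, 7.2], 85], [[0, 0, -0.1], [0.9, -0.9, 7.1], 85], [[0.1, 0, 0], [1, -0.9, 7.2], 85], [[0, 0, 0], [0, 0, 0], 85], [[0, 0, 0], [0, 0, 0], 85], [[0, 0, 0], [0, 0, 0], 85]]
```

View pics/w9.png

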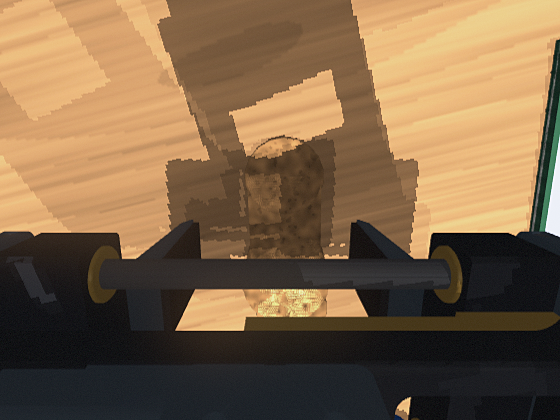

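Heel end at row ≈137, matching the prediction (136.5).

Emit:
servo_tool([
  [[0.1,0,-0.1],[2,-1.5,6],85],
  [[0.1,0,-0.1],[2,-1.5,9],85],
  [[0.1,0,0],[2,-1.5,10],85],
  [[0.1,0,0],[0.5,-1,10],85],
  [[0.1,0,0],[0,0,8],85],
  [[0,0,0],[0,0,4],85],
  [[0,0,0],[0,0,1],85],
  [[0,0,0],[0,0,0],85],
  [[0,0,0],[0,0,0],85],
  [[0,0,0],[0,0,0],85],
])

```text
time_s: 16.95
ee_pos: [470.6, 104.7, 2.8]
ee_rot: [179.8, -0.1, 76.5]
force: [-0.5, -0.2, 0.4]
gripper_width: 84.6
```

```bash
python3 -c "
from h import *
pose(); 
plan([468.5,104.3,3.5],76.7,85,n=3)"
```

```text
16.95 [470.6 104.7   2.8] [ 1.7984e+02 -1.0000e-01  7.6520e+01] [-0.5 -0.2  0.4] 84.6
[[[0.1, 0, -0.1], [-0.3, -0.6, -0.2], 85], [[0, 0, 0], [-0.3, -0.7, -0.3], 85], [[0.1, -0.1, -0.1], [-0.3, -0.6, -0.2], 85], [[0, 0, 0], [0, 0, 0], 85], [[0, 0, 0], [0, 0, 0], 85], [[0, 0, 0], [0, 0, 0], 85], [[0, 0, 0], [0, 0, 0], 85], [[0, 0, 0], [0, 0, 0], 85], [[0, 0, 0], [0, 0, 0], 85], [[0, 0, 0], [0, 0, 0], 85]]
```

Emit:
servo_tool([
  [[0.1,0,0],[-0.3,-1,-0.5],85],
  [[0,0,0],[-0.3,-1,0],85],
  [[0,0,0],[0,0,0],40],
  [[0,0,0],[0,0,0],40],
  [[0,0,0],[0,0,0],40],
  [[0,0,0],[0,0,0],40],
  [[0,0,0],[0,0,0],40],
  [[0,0,0],[0,0,0],40],
  [[0,0,0],[0,0,0],40],
  [[0,0,0],[0,0,0],40],
], squeeze=15)

```text
time_s: 18.2
ee_pos: [468.5, 104.6, 3.7]
ee_rot: [179.9, -0.1, 76.5]
force: [0.3, 0.2, 0.1]
gripper_width: 49.7
```

Emit:
servo_tool([
  [[0,0,0],[0,0,0],40],
  [[0,0,0],[0,0,-8],40],
  [[0,0,0],[0,0,-15],40],
  [[0,0,0],[0,0,-20],40],
  [[0,0,0],[0,0,-20],40],
  [[0,0,0],[0,0,-12],40],
  [[0,0,0],[0,0,-6],40],
  [[0,0,0],[0,0,0],40],
  [[0,0,0],[0,0,0],40],
  [[0,0,0],[0,0,0],40],
])

```text
time_s: 19.45
ee_pos: [466.8, 104.2, 87.3]
ee_rot: [-179.9, -0.0, 76.5]
force: [0.2, -0.1, 0.2]
gripper_width: 50.0
```

```bash
python3 -c "
from h import *
pose(); w=save('wrist','w10')
plan([470.5,-326,90],85.1,40,n=9)"
```

```text
19.45 [466.8 104.2  87.3] [-1.799e+02 -3.000e-02  7.652e+01] [ 0.2 -0.1  0.2] 50.0
[[[0, 0, -1], [-46.4, 11.5, -0.3], 40], [[0, 0, -0.9], [-46.6, 10.7, -0.4], 40], [[0, 0, -1], [-46.7, 10, -0.3], 40], [[0, 0, -0.9], [-46.9, 9.2, -0.4], 40], [[0, 0, -1], [-47.1, 8.5, -0.3], 40], [[0, 0, -0.9], [-47.2, 7.6, -0.4], 40], [[0, 0, -1], [-47.3, 6.9, -0.3], 40], [[-0.1, 0, -0.9], [-47.4, 6.1, -0.4], 40], [[0, 0, -1], [-47.5, 5.3, -0.3], 40], [[0, 0, 0], [0, 0, 0], 40]]
```

View pics/w10.png

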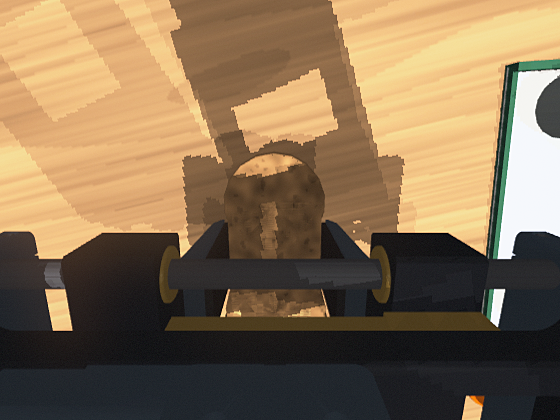

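```bash
python3 - <<'E'
from h import *
for fn,tcp,yaw,zt,roi in [('w3',[466.9,-111.5],90.26,18,0),('w5',[468.4,-324.9],84.96,33.1-4.1+18,0),('w10',[466.8,104.2],76.52,87.3-3.7+12,0)]:
    w=load(fn); g=w['pixels'].astype(float).mean(2)
    col=g[130:180,268:282].mean(1); 
    e=130+np.argmax(np.abs(np.diff(col)))+1
    p=toplane(w,(275,e),zt)[0]; t=np.deg2rad(yaw); ex=np.array([np.sin(t),-np.cos(t)])  # tool y in world
    print(fn,e,p.round(1),(p[:2]-tcp)@ex)
    print(np.round(col[12:32]))
E
python3 -c "
from h import *
big('w10',215,130,120,100,5,'w10b')"
```

```text
w3 154 [ 411.7 -111.8   18. ] -55.250928882505185
[136. 136. 137. 131. 119. 119. 123. 120. 113. 116. 110.  79.  43.  46.
  49.  52.  52.  52.  52.  51.]
w5 154 [ 413.4 -320.2   47. ] -55.21766402000985
[120. 101. 103. 103. 103. 103. 103. 103. 103. 105. 100.  71.  39.  42.
  45.  48.  48.  48.  47.  47.]
w10 154 [413.6 116.8  95.6] -54.72325607159126
[ 96.  86.  81.  82.  84.  86.  86.  87.  86.  81.  65.  80. 126. 150.
 152. 152. 154. 157. 160. 163.]
```

View pics/w10b.png

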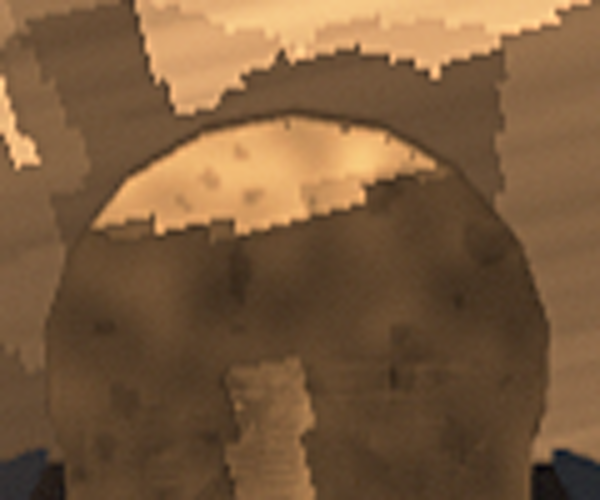

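Emit:
servo_tool([
  [[0,0,0],[-15,4,0],40],
  [[0,0,-1],[-30,8,0],40],
  [[0,0,-1],[-45,10,0],40],
  [[0,0,-1.2],[-50,10,0],40],
  [[0,0,-1.2],[-50,9,0],40],
  [[0,0,-1.2],[-50,8,0],40],
  [[0,0,-1],[-50,8,0],40],
  [[0,0,-1],[-45,6,0],40],
  [[0,0,-0.5],[-25,2,0],40],
  [[0,0,0],[-10,0,0],40],
])

```text
time_s: 20.75
ee_pos: [465.8, -291.2, 85.5]
ee_rot: [-179.8, 0.1, 84.9]
force: [1.1, 0.9, -0.6]
gripper_width: 50.2
```

```bash
python3 -c "
from h import *
pose(); 
plan([470.1,-326.1,60],84.85,40,n=7)"
```

```text
20.75 [ 465.8 -291.2   85.5] [-1.7979e+02  9.0000e-02  8.4900e+01] [ 1.1  0.9 -0.6] 50.2
[[[0, 0, 0], [-4.9, 1.1, 3.6], 40], [[0, 0, 0], [-4.9, 1.1, 3.7], 40], [[0, 0, 0], [-4.9, 1.1, 3.6], 40], [[-0.1, 0, 0], [-4.9, 1.1, 3.7], 40], [[0, 0, 0], [-4.9, 1, 3.6], 40], [[-0.1, 0, 0], [-4.9, 1, 3.7], 40], [[0, 0.1, 0.1], [-4.9, 1.1, 3.6], 40], [[0, 0, 0], [0, 0, 0], 40], [[0, 0, 0], [0, 0, 0], 40], [[0, 0, 0], [0, 0, 0], 40]]
```

Emit:
servo_tool([
  [[0,0,0],[-6,1,4],40],
  [[0,0,0],[-8,1,5],40],
  [[0,0,0],[-8,1,5],40],
  [[-0.1,0,0],[-6,1,5],40],
  [[0,0,0],[-3,1,3],40],
  [[-0.1,0,0],[-1,1,2],40],
  [[0,0,0.1],[0,0,1],40],
  [[0,0,0],[0,0,0],40],
  [[0,0,0],[0,0,0],40],
  [[0,0,0],[0,0,0],40],
])

```text
time_s: 22.0
ee_pos: [468.4, -322.9, 58.4]
ee_rot: [-179.9, -0.0, 84.9]
force: [-0.3, -0.2, -1.2]
gripper_width: 49.8
```

```bash
python3 -c "
from h import *
pose(); save('wrist','w11')
plan([470.1,-326.1,40],84.85,40,n=7)"
```

```text
22.0 [ 468.4 -322.9   58.4] [-1.7989e+02 -3.0000e-02  8.4930e+01] [-0.3 -0.2 -1.2] 49.8
[[[0, 0, 0], [-0.4, 0.3, 2.6], 40], [[0, 0, 0], [-0.4, 0.3, 2.6], 40], [[0, 0, 0], [-0.5, 0.3, 2.6], 40], [[0, 0, 0], [-0.4, 0.3, 2.6], 40], [[0, 0, 0], [-0.5, 0.3, 2.6], 40], [[-0.1, 0, 0], [-0.4, 0.3, 2.7], 40], [[0, 0, 0.1], [-0.5, 0.2, 2.6], 40], [[0, 0, 0], [0, 0, 0], 40], [[0, 0, 0], [0, 0, 0], 40], [[0, 0, 0], [0, 0, 0], 40]]
```

Emit:
servo_tool([
  [[0,0,0],[-1,0.5,3],40],
  [[0,0,0],[-1,0.5,4],40],
  [[0,0,0],[-0.6,0.4,4],40],
  [[-0.1,0,0],[-0.4,0.3,4],40],
  [[0,0,0],[0,0.2,3],40],
  [[0,0,0],[0,0,1],40],
  [[0,0,0],[0,0,0],40],
  [[0,0,0],[0,0,0],40],
  [[0,0,0],[0,0,0],40],
  [[0,0,0],[0,0,0],40],
])

```text
time_s: 23.3
ee_pos: [470.2, -326.3, 38.0]
ee_rot: [180.0, -0.0, 84.9]
force: [0.2, -0.0, -0.8]
gripper_width: 49.9
```

```bash
python3 -c "
from h import *
pose(); save('wrist','w12');save('side','d12'); big('w12',130,60,300,180,2.6,'w12b'); big('d12',250,250,130,90,6,'d12b')"
```

```text
23.3 [ 470.2 -326.3   38. ] [ 1.800e+02 -2.000e-02  8.493e+01] [ 0.2 -0.  -0.8] 49.9
```

View pics/w12b.png

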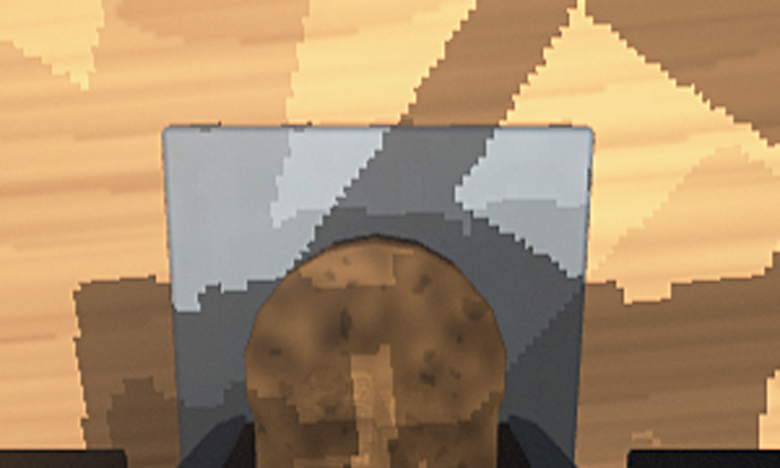

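View pics/d12b.png

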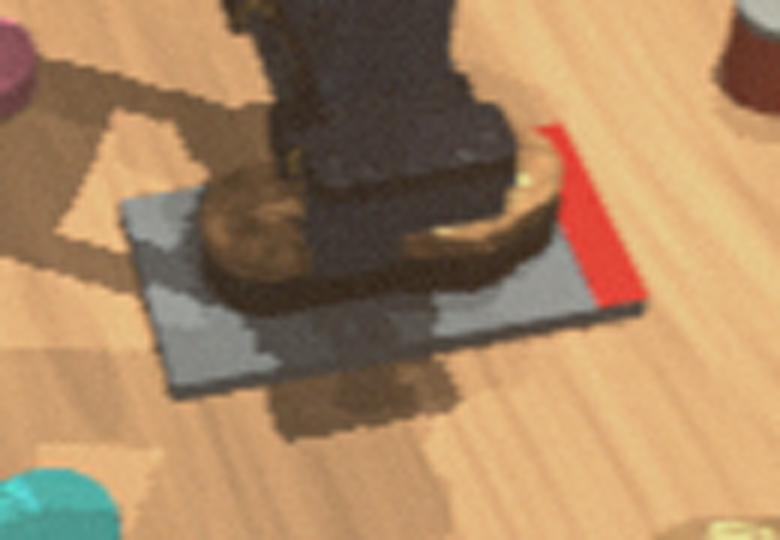

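Emit:
servo_tool([
  [[0,0,0],[0,0.2,1.5],40],
  [[0,0,0],[0,0,1.5],40],
  [[0,0,0],[0,0,1],40],
  [[0,0,0],[0,0,0.3],40],
  [[0,0,0],[0,0,0],40],
  [[0,0,0],[0,0,0],40],
  [[0,0,0],[0,0,0],40],
  [[0,0,0],[0,0,0],40],
  [[0,0,0],[0,0,0],40],
  [[0,0,0],[0,0,0],40],
])

```text
time_s: 24.65
ee_pos: [470.4, -326.3, 33.7]
ee_rot: [180.0, -0.0, 84.9]
force: [-0.4, -0.6, -0.2]
gripper_width: 49.9
```

```bash
python3 -c "
from h import *
pose()"
```

```text
24.65 [ 470.4 -326.3   33.7] [ 1.7999e+02 -2.0000e-02  8.4930e+01] [-0.4 -0.6 -0.2] 49.9
```

Emit:
servo_tool([
  [[0,0,0],[-0.2,-0.3,0.3],40],
  [[0,0,0],[0,0,0],40],
  [[0,0,0],[0,0,0],60],
  [[0,0,0],[0,0,0],75],
  [[0,0,0],[0,0,0],80],
  [[0,0,0],[0,0,0],80],
  [[0,0,0],[0,0,-10],80],
  [[0,0,0],[0,0,-30],80],
  [[0,0,0],[3,20,-40],80],
  [[0,0,0],[5,30,-40],80],
])

```text
time_s: 25.9
ee_pos: [518.3, -322.1, 155.1]
ee_rot: [-179.6, -0.2, 84.8]
force: [1.1, -0.0, -0.6]
gripper_width: 79.9
```

Emit:
servo_tool([
  [[0,0,0],[5,10,-20],80],
  [[0,0,0],[8,10,-20],80],
  [[0,0,0],[8,8,-15],80],
  [[0,0,0],[4,4,-10],80],
  [[0,0,0],[2,0,-5],80],
  [[0,0,0],[0,0,0],80],
  [[0,0,0],[0,0,0],80],
  [[0,0,0],[0,0,0],80],
  [[0,0,0],[0,0,0],80],
  [[0,0,0],[0,0,0],80],
])

```text
time_s: 27.15
ee_pos: [555.1, -298.6, 232.9]
ee_rot: [-180.0, 0.0, 84.8]
force: [-0.1, 0.6, 0.3]
gripper_width: 80.3
```

```bash
python3 -c "
from h import *
pose(); save('wrist','w13');save('side','d13'); big('w13',150,10,230,220,3,'w13b'); big('d13',250,250,130,90,6,'d13b')"
```

```text
27.15 [ 555.1 -298.6  232.9] [-179.99    0.     84.81] [-0.1  0.6  0.3] 80.3
```

View pics/w13b.png

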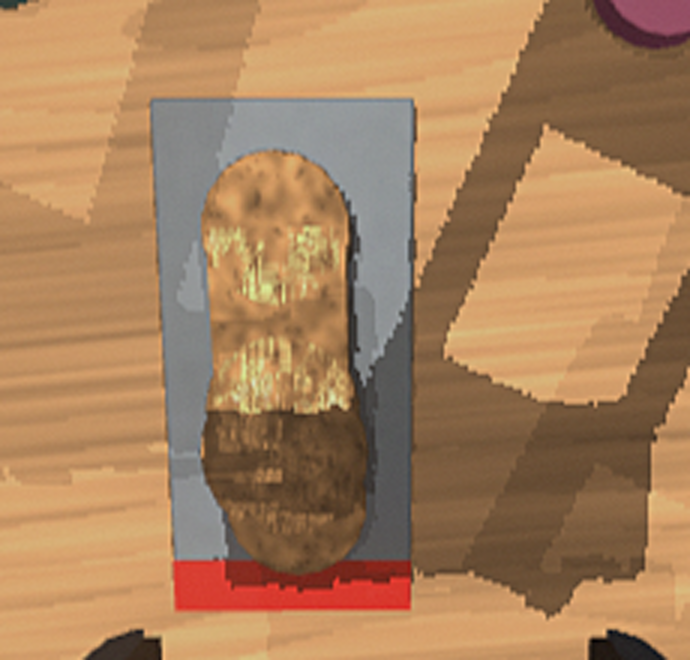

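View pics/d13b.png

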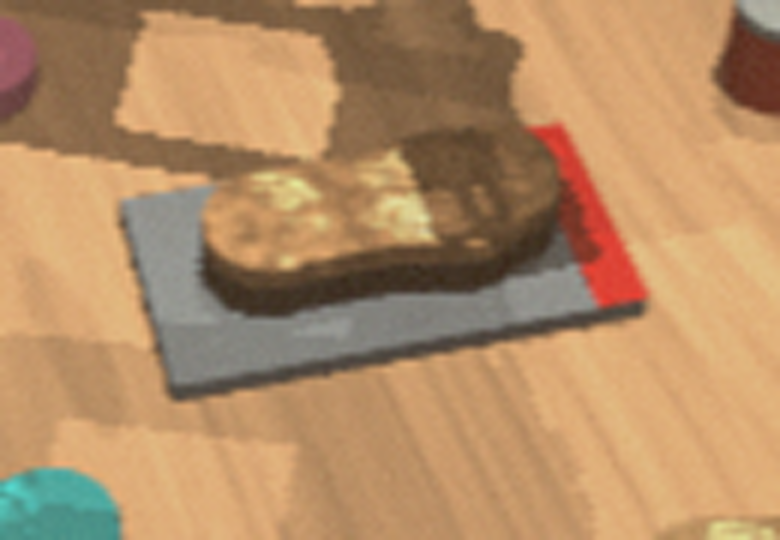

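```bash
python3 - <<'E'
from h import *
w=load('w13'); c=np.array([(275,149),(245,156),(220,174),(204,200),(202,222),(208,260),(211,300),(212,350),(208,400),(202,440),(205,475),(217,510),(235,545),(262,565),(300,573),(335,563),(355,540),(364,510),(367,475),(363,430),(356,380),(350,340),(349,290),(350,240),(348,205),(335,175),(310,157)],float)
px=c/3+[150,10]
for z in (30,42): print(sole_pose(toplane(w,px,z)[:,:2]))
q=toplane(w,px[[0,14]],42); print(q)
# steel / brass / pot positions
s0=load('wrist0'); w1=load('w1'); 
big('w1',300,215,160,50,5,'w1s'); big('wrist0',340,140,110,70,6,'w0br')
E
```

```text
(array([ 491.5, -328.6]), np.float64(-5.0), 'area', 8240, 7801, 'L', np.float64(-78.9), np.float64(79.1), 'W', np.float64(-31.5), np.float64(32.7), 'waist', np.float64(-26.0), np.float64(26.3))
(array([ 491.3, -327.5]), np.float64(-5.0), 'area', 7720, 7801, 'L', np.float64(-76.3), np.float64(76.6), 'W', np.float64(-30.5), np.float64(31.7), 'waist', np.float64(-25.2), np.float64(25.4))
[[ 415.30002994 -321.13321149   42.        ]
 [ 568.1086105  -328.74599467   42.        ]]
```

View pics/w1s.png

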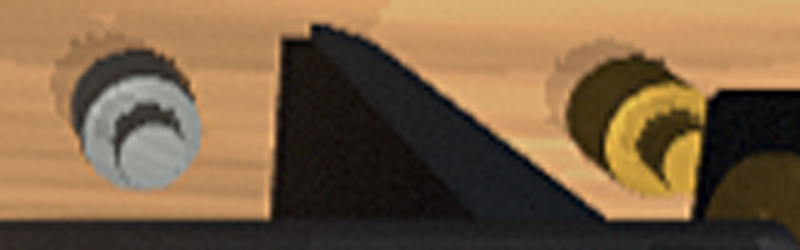

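View pics/w0br.png

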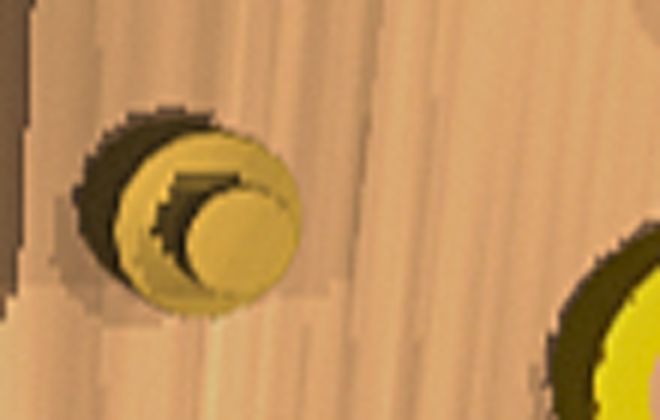

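```bash
python3 - <<'E'
from h import *
w0=load('wrist0'); w1=load('w1'); s=load('scene1'); d=load('side1')
print('steel',toplane(w1,(328.2,242),28),toplane(w1,(331.6,244.6),47))
print('brass',toplane(w0,(374.7,177),28),toplane(w0,(380.8,179.7),47))
b=blob(w0,(0,0,190),(180,60,255),(350,5,440,95)); (c,r)=cv2.minEnclosingCircle(b); print('pot',c,r,toplane(w0,c,65))
P=[[694,-142,47],[684,13,47],[692,139,65]]
big('scene1',170,220,140,110,5.5,'s1z'); print((proj(s,P)-[170,220])*5.5)
E
```

```text
steel [[ 692.84423553 -141.70280622   28.        ]] [[ 689.83246568 -140.33907569   47.        ]]
brass [[686.75748441  12.93432348  28.        ]] [[687.53575254  12.93444583  47.        ]]
pot (400.0, 46.5) 35.41549301147461 [[688.96799856 139.62706961  65.        ]]
[[114.8279773   99.83507417]
 [381.0569067  308.63794188]
 [598.26837799 513.44961171]]
```

View pics/s1z.png

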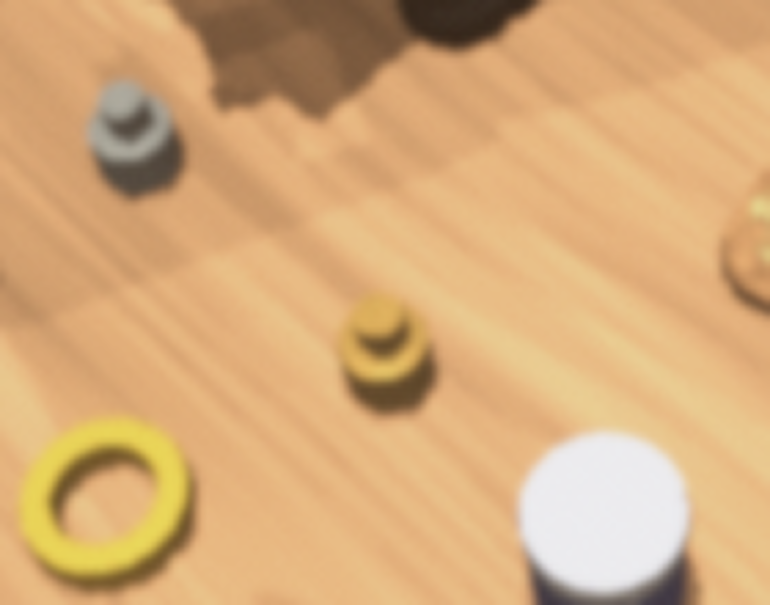

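```bash
python3 - <<'E'
from h import *
plan([691,-141,110],85,75)
d=load('side1'); print(toplane(d,[(378,220),(411,213),(448,257),(413,269)],25))
E
```

```text
[[[0, 0, 0], [18.8, 13.4, 13.7], 75], [[0, 0, 0], [18.8, 13.5, 13.7], 75], [[0, 0, 0], [18.8, 13.4, 13.6], 75], [[0, 0, 0], [18.8, 13.5, 13.7], 75], [[0, 0, 0], [18.8, 13.4, 13.6], 75], [[0, 0, 0], [18.8, 13.5, 13.7], 75], [[0, 0, -0.1], [18.8, 13.4, 13.6], 75], [[0, 0, 0], [18.8, 13.5, 13.7], 75], [[0, 0, -0.1], [18.8, 13.5, 13.6], 75], [[0, 0, 0], [0, 0, 0], 75]]
[[ 774.65836087 -146.0904847    25.        ]
 [ 888.00023808 -146.7539016    25.        ]
 [ 876.58909613 -342.23653401   25.        ]
 [ 761.74209645 -351.84172306   25.        ]]
```

Emit:
servo_tool([
  [[0,0,0],[15,10,10],75],
  [[0,0,0],[22,16,15],75],
  [[0,0,0],[24,18,17],75],
  [[0,0,0],[24,18,17],75],
  [[0,0,0],[24,18,17],75],
  [[0,0,0],[24,16,17],75],
  [[0,0,0],[18,12,15],75],
  [[0,0,0],[8,6,8],75],
  [[0,0,0],[4,3,4],75],
  [[0,0,0],[0,0,0],75],
])

```text
time_s: 28.5
ee_pos: [693.2, -134.8, 104.2]
ee_rot: [-179.9, -0.1, 84.9]
force: [0.4, 0.6, 0.6]
gripper_width: 74.9
```

```bash
python3 - <<'E'
from h import *
pose(); save('wrist','w14')
plan([691,-141,60],85,75,n=7)
E
```

```text
28.5 [ 693.2 -134.8  104.2] [-1.7988e+02 -1.1000e-01  8.4900e+01] [0.4 0.6 0.6] 74.9
[[[0, 0, 0], [-0.9, -0.2, 6.4], 75], [[0, 0, 0], [-0.9, -0.2, 6.4], 75], [[0, 0, 0], [-0.9, -0.2, 6.4], 75], [[0, 0, 0], [-0.9, -0.3, 6.3], 75], [[0, 0, 0], [-0.8, -0.2, 6.4], 75], [[0, -0.1, -0.1], [-0.9, -0.3, 6.3], 75], [[-0.1, 0, 0], [-0.8, -0.2, 6.4], 75], [[0, 0, 0], [0, 0, 0], 75], [[0, 0, 0], [0, 0, 0], 75], [[0, 0, 0], [0, 0, 0], 75]]
```

View pics/w14.png

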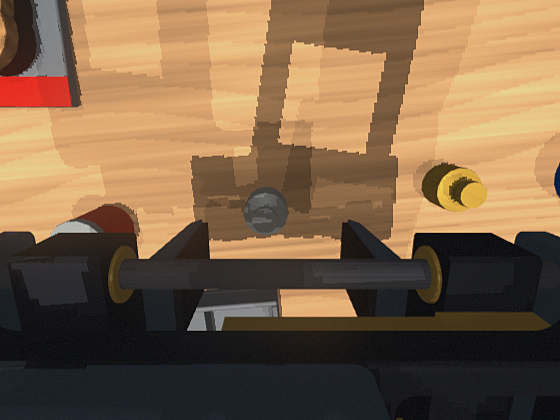

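```bash
python3 - <<'E'
from h import *
big('w14',230,170,80,80,7,'w14b')
E
```

```text
(no output)
```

View pics/w14b.png

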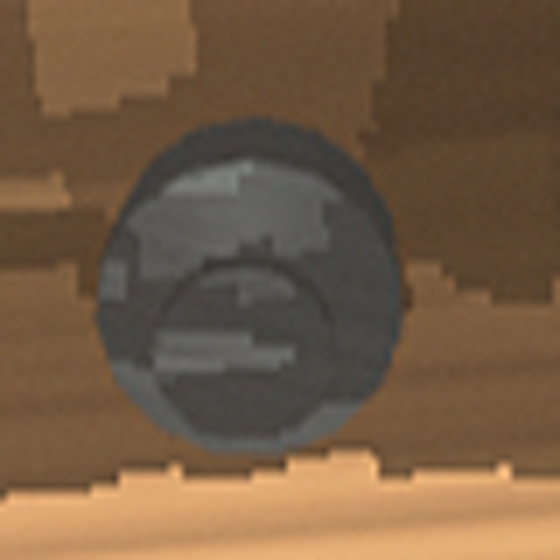

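```bash
python3 - <<'E'
from h import *
w=load('w14'); print(toplane(w,(265.7,213.6),28),toplane(w,(265.3,220),47))
big('w14',415,150,80,70,7,'w14c')
E
```

```text
[[ 692.05487378 -141.93046529   28.        ]] [[ 691.89220481 -141.74285716   47.        ]]
```

View pics/w14c.png

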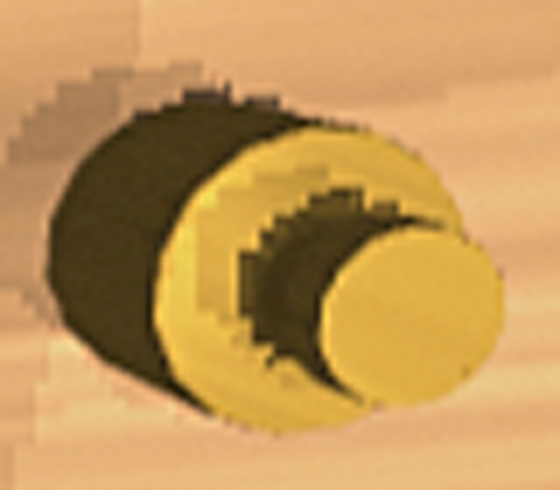

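```bash
python3 - <<'E'
from h import *
w=load('w14'); print(toplane(w,(459.6,189.7),28),toplane(w,(473.9,195),47))
plan([692,-141.8,6],85,75,n=8)
E
```

```text
[[685.98511184  13.23209655  28.        ]] [[686.29204958  12.98209504  47.        ]]
[[[0, 0, 0], [-0.9, -0.1, 12.3], 75], [[0, 0, 0], [-0.9, -0.1, 12.3], 75], [[0, 0, 0], [-0.9, 0, 12.3], 75], [[0, 0, 0], [-0.8, -0.1, 12.3], 75], [[0, 0, 0], [-0.9, 0, 12.3], 75], [[0, 0, 0], [-0.8, -0.1, 12.4], 75], [[0, -0.1, -0.1], [-0.9, 0, 12.3], 75], [[-0.1, 0, 0], [-0.8, -0.1, 12.4], 75], [[0, 0, 0], [0, 0, 0], 75], [[0, 0, 0], [0, 0, 0], 75]]
```

Emit:
servo_tool([
  [[0,0,0],[-2,0,9],75],
  [[0,0,0],[-2,-0.3,13],75],
  [[0,0,0],[-1.5,-0.3,16],75],
  [[0,0,0],[-1,0,16],75],
  [[0,0,0],[0,0,14],75],
  [[0,0,0],[0,0,10],75],
  [[0,0,0],[0,0,6],75],
  [[0,0,0],[0,0,3],75],
  [[0,0,0],[0,0,0],75],
  [[0,0,0],[0,0,0],75],
])

```text
time_s: 29.8
ee_pos: [691.4, -143.9, 12.5]
ee_rot: [-180.0, -0.1, 84.7]
force: [-0.3, 0.7, -0.0]
gripper_width: 75.2
```

```bash
python3 - <<'E'
from h import *
pose()
plan([692,-141.8,6],85,75,n=3)
E
```

```text
29.8 [ 691.4 -143.9   12.5] [-1.7999e+02 -7.0000e-02  8.4730e+01] [-0.3  0.7 -0. ] 75.2
[[[0, 0, -0.1], [0.7, 0.1, 2.2], 75], [[0, 0, -0.1], [0.7, 0.1, 2.2], 75], [[0, -0.1, -0.1], [0.8, 0.2, 2.1], 75], [[0, 0, 0], [0, 0, 0], 75], [[0, 0, 0], [0, 0, 0], 75], [[0, 0, 0], [0, 0, 0], 75], [[0, 0, 0], [0, 0, 0], 75], [[0, 0, 0], [0, 0, 0], 75], [[0, 0, 0], [0, 0, 0], 75], [[0, 0, 0], [0, 0, 0], 75]]
```

Emit:
servo_tool([
  [[0,0,0],[1,0.3,3],75],
  [[0,0,0],[0.8,0.2,2.5],75],
  [[0,0,0],[0,0,0.5],75],
  [[0,0,0],[0,0,0],60],
  [[0,0,0],[0,0,0],50],
  [[0,0,0],[0,0,0],40],
  [[0,0,0],[0,0,0],28],
  [[0,0,0],[0,0,0],28],
  [[0,0,0],[0,0,0],28],
  [[0,0,0],[0,0,0],28],
], squeeze=20)

```text
time_s: 31.05
ee_pos: [692.7, -142.2, 7.1]
ee_rot: [179.9, -0.1, 84.7]
force: [-0.3, 0.6, 0.2]
gripper_width: 35.2
```

```bash
python3 - <<'E'
from h import *
pose()
E
```

```text
31.05 [ 692.7 -142.2    7.1] [ 1.7991e+02 -6.0000e-02  8.4740e+01] [-0.3  0.6  0.2] 35.2
```

Emit:
servo_tool([
  [[0,0,0],[0,0,-10],28],
  [[0,0,0],[0,0,-20],28],
  [[0,0,0],[0,0,-30],28],
  [[0,0,0],[-10,-15,-25],28],
  [[0,0,0],[-20,-30,-10],28],
  [[0,0,0],[-25,-40,0],28],
  [[0,0,0],[-25,-40,0],28],
  [[0,0,0],[-25,-40,0],28],
  [[0,0,0],[-15,-25,0],28],
  [[0,0,0],[-8,-12,0],28],
])

```text
time_s: 32.3
ee_pos: [473.5, -253.2, 107.1]
ee_rot: [179.9, -0.0, 84.9]
force: [-0.2, 0.0, -2.4]
gripper_width: 35.4
```

```bash
python3 - <<'E'
from h import *
pose()
plan([442.3,-323.5,95],85,28,n=8)
E
```

```text
32.3 [ 473.5 -253.2  107.1] [179.92  -0.    84.89] [-0.2  0.  -2.4] 35.4
[[[0, 0, 0], [-9.1, -3.1, 1.5], 28], [[0, 0, 0], [-9.1, -3.1, 1.5], 28], [[0, 0, 0], [-9.1, -3.1, 1.5], 28], [[0, 0, 0], [-9.1, -3.1, 1.5], 28], [[0, 0, 0], [-9.1, -3.1, 1.5], 28], [[0, 0, 0], [-9.1, -3.1, 1.5], 28], [[0, 0, -0.1], [-9.1, -3.1, 1.5], 28], [[0.1, 0, 0], [-9.1, -3.2, 1.6], 28], [[0, 0, 0], [0, 0, 0], 28], [[0, 0, 0], [0, 0, 0], 28]]
```

Emit:
servo_tool([
  [[0,0,0],[-11,-2,2],28],
  [[0,0,0],[-14,-3,3],28],
  [[0,0,0],[-14,-4,3],28],
  [[0,0,0],[-12,-4,4],28],
  [[0,0,0],[-9,-4,5],28],
  [[0,0,0],[-5,-2,5],28],
  [[0,0,0],[-2,-1,4],28],
  [[0,0,0],[0,0,2],28],
  [[0,0,0],[0,0,0],28],
  [[0,0,0],[0,0,0],28],
])

```text
time_s: 33.55
ee_pos: [448.9, -322.4, 76.7]
ee_rot: [179.8, -0.0, 85.0]
force: [-0.1, -0.5, -2.3]
gripper_width: 35.4
```

```bash
python3 - <<'E'
from h import *
pose(); save('wrist','w15')
plan([442.3,-323.5,60],85,28,n=6)
E
```

```text
33.55 [ 448.9 -322.4   76.7] [ 1.7981e+02 -4.0000e-02  8.4950e+01] [-0.1 -0.5 -2.3] 35.4
[[[0, 0, 0], [-0.3, -1.1, 2.8], 28], [[0, 0, 0], [-0.3, -1.1, 2.8], 28], [[0, 0, 0], [-0.3, -1.1, 2.8], 28], [[0.1, 0, 0], [-0.3, -1.1, 2.8], 28], [[0, 0, 0], [-0.2, -1, 2.8], 28], [[0.1, 0, 0], [-0.3, -1.1, 2.7], 28], [[0, 0, 0], [0, 0, 0], 28], [[0, 0, 0], [0, 0, 0], 28], [[0, 0, 0], [0, 0, 0], 28], [[0, 0, 0], [0, 0, 0], 28]]
```

View pics/w15.png

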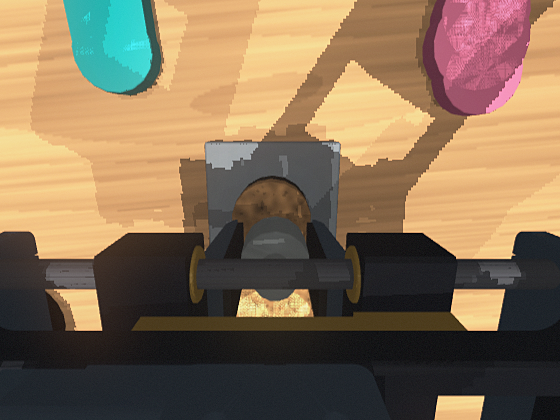

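Steel weight hangs between the pads over the heel. Shift the last millimetres, then lower.

Emit:
servo_tool([
  [[0,0,0],[-0.5,-2,3],28],
  [[0.1,0,0],[-0.4,-2,4],28],
  [[0.1,0,0],[-0.3,-1.5,4],28],
  [[0,0,0],[0,-0.7,4],28],
  [[0,0,0],[0,0,4],28],
  [[0,0,0],[0,0,3],28],
  [[0,0,0],[0,0,1],28],
  [[0,0,0],[0,0,0],28],
  [[0,0,0],[0,0,0],28],
  [[0,0,0],[0,0,0],28],
])

```text
time_s: 34.85
ee_pos: [442.5, -323.0, 52.4]
ee_rot: [180.0, -0.0, 85.0]
force: [0.7, 0.2, -3.0]
gripper_width: 35.0
```

```bash
python3 - <<'E'
from h import *
pose(); save('wrist','w16')
plan([442.3,-323.5,49.1],85,28,n=2)
E
```

```text
34.85 [ 442.5 -323.    52.4] [ 1.7999e+02 -2.0000e-02  8.4970e+01] [ 0.7  0.2 -3. ] 35.0
[[[0, 0, 0], [-0.2, -0.1, 1.6], 28], [[0, 0, 0], [-0.3, -0.1, 1.7], 28], [[0, 0, 0], [0, 0, 0], 28], [[0, 0, 0], [0, 0, 0], 28], [[0, 0, 0], [0, 0, 0], 28], [[0, 0, 0], [0, 0, 0], 28], [[0, 0, 0], [0, 0, 0], 28], [[0, 0, 0], [0, 0, 0], 28], [[0, 0, 0], [0, 0, 0], 28], [[0, 0, 0], [0, 0, 0], 28]]
```

Emit:
servo_tool([
  [[0,0,0],[-0.3,-0.1,1.5],28],
  [[0,0,0],[-0.2,-0.1,1.2],28],
  [[0,0,0],[0,0,0.6],28],
  [[0,0,0],[0,0,0],28],
  [[0,0,0],[0,0,0],28],
  [[0,0,0],[0,0,0],28],
  [[0,0,0],[0,0,0],28],
  [[0,0,0],[0,0,0],28],
  [[0,0,0],[0,0,0],28],
  [[0,0,0],[0,0,0],28],
])

```text
time_s: 36.15
ee_pos: [442.3, -323.6, 49.1]
ee_rot: [180.0, -0.0, 85.0]
force: [-1.4, -0.9, -2.3]
gripper_width: 35.3
```

```bash
python3 - <<'E'
from h import *
pose()
E
```

```text
36.15 [ 442.3 -323.6   49.1] [179.98  -0.    84.98] [-1.4 -0.9 -2.3] 35.3
```

Emit:
servo_tool([
  [[0,0,0],[0,0,0.5],28],
  [[0,0,0],[0,0,0],28],
  [[0,0,0],[0,0,0],38],
  [[0,0,0],[0,0,0],50],
  [[0,0,0],[0,0,0],65],
  [[0,0,0],[0,0,0],65],
  [[0,0,0],[0,0,-10],65],
  [[0,0,0],[0,0,-25],70],
  [[0,0,0],[0,0,-40],70],
  [[0,0,0],[10,15,-40],70],
])

```text
time_s: 37.4
ee_pos: [456.7, -314.6, 166.4]
ee_rot: [-179.8, -0.1, 84.9]
force: [0.5, -1.0, 0.8]
gripper_width: 69.9
```

```bash
python3 - <<'E'
from h import *
pose(); save('wrist','w17')
plan([686,13,130],85,75,n=9)
E
```

```text
37.4 [ 456.7 -314.6  166.4] [-1.7981e+02 -1.2000e-01  8.4890e+01] [ 0.5 -1.   0.8] 69.9
[[[0.1, 0, 0], [38.6, 21.6, 4.8], 75], [[0, 0, 0], [38.5, 21.6, 4.8], 75], [[0.1, 0, 0], [38.6, 21.6, 4.7], 75], [[0, 0, 0], [38.5, 21.6, 4.7], 75], [[0.1, 0, 0], [38.6, 21.6, 4.7], 75], [[0, 0, 0], [38.5, 21.6, 4.7], 75], [[0.1, 0.1, 0], [38.6, 21.6, 4.7], 75], [[0, 0, 0], [38.5, 21.5, 4.7], 75], [[0.1, 0.1, 0], [38.6, 21.6, 4.7], 75], [[0, 0, 0], [0, 0, 0], 75]]
```

View pics/w17.png

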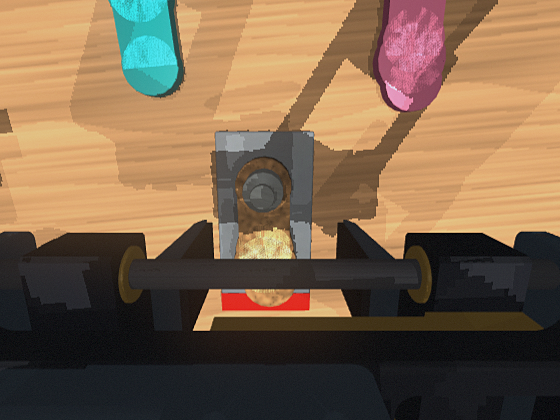

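Emit:
servo_tool([
  [[0,0,0],[25,15,0],75],
  [[0,0,0],[45,25,3],75],
  [[0.1,0,0],[50,28,6],75],
  [[0,0,0],[50,28,6],75],
  [[0.1,0,0],[50,28,6],75],
  [[0,0,0],[45,26,6],75],
  [[0.1,0,0],[35,22,6],75],
  [[0,0,0],[20,12,4],75],
  [[0,0,0],[8,5,2],75],
  [[0,0,0],[0,0,0],75],
])

```text
time_s: 38.7
ee_pos: [688.8, 0.8, 141.0]
ee_rot: [179.0, 0.5, 84.9]
force: [0.5, -0.2, 0.6]
gripper_width: 75.3
```

```bash
python3 - <<'E'
from h import *
pose(); save('wrist','w18')
plan([686.5,13,6],85,75,n=9)
big('w18',220,140,120,90,6,'w18b')
E
```

```text
38.7 [688.8   0.8 141. ] [179.04   0.54  84.86] [ 0.5 -0.2  0.6] 75.3
[[[0.1, 0.1, 0], [1.5, -0.6, 15], 75], [[0.1, 0.1, 0], [1.5, -0.6, 15], 75], [[0.1, 0, 0], [1.5, -0.6, 15], 75], [[0.1, 0.1, 0], [1.5, -0.5, 15], 75], [[0.1, 0, 0], [1.4, -0.5, 15], 75], [[0.1, 0.1, 0], [1.4, -0.5, 15], 75], [[0.1, 0, -0.1], [1.4, -0.4, 15], 75], [[0.1, 0.1, 0], [1.5, -0.4, 15.1], 75], [[0.2, 0, -0.1], [1.4, -0.5, 15], 75], [[0, 0, 0], [0, 0, 0], 75]]
```

View pics/w18b.png

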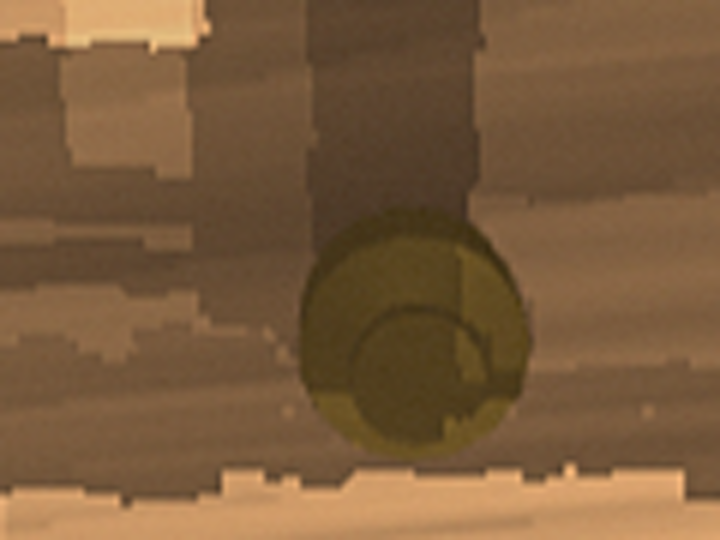

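View pics/w18.png

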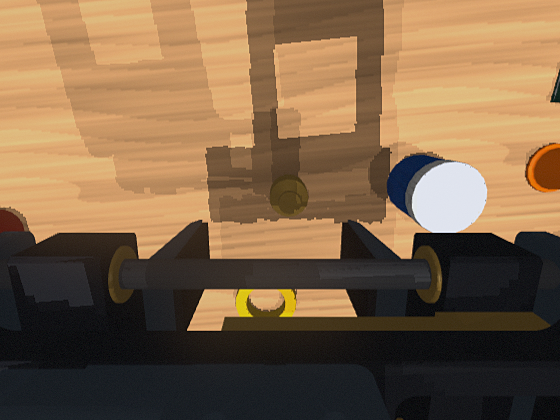

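```bash
python3 - <<'E'
from h import *
w=load('w18'); print(toplane(w,(289.2,198),28),toplane(w,(290.3,202.5),47))
b=blob(w,(90,0,190),(180,40,255),(400,140,500,240)); e=cv2.fitEllipse(b); print('pot',e,toplane(w,e[0],65)); 
E
```

```text
[[686.62449825  13.18187896  28.        ]] [[686.0827009   13.49427171  47.        ]]
pot ((449.03466796875, 197.4397430419922), (66.97744750976562, 77.16534423828125), 52.96786117553711) [[688.0838189  138.65287086  65.        ]]
```

Emit:
servo_tool([
  [[0.2,0.1,0],[3,-0.5,9],75],
  [[0.2,0.1,0],[3,-0.5,15],75],
  [[0.2,0.1,0],[3,-0.5,20],75],
  [[0.2,0.1,0],[2,-0.5,20],75],
  [[0.1,0,0],[1,-0.3,20],75],
  [[0.1,0.1,0],[0,0,16],75],
  [[0,0,0],[0,0,12],75],
  [[0,0,0],[0,0,7],75],
  [[0,0,0],[0,0,3],75],
  [[0,0,0],[0,0,0],75],
])

```text
time_s: 40.0
ee_pos: [684.6, 9.0, 9.2]
ee_rot: [-179.6, 0.1, 84.6]
force: [0.4, -0.5, -0.2]
gripper_width: 75.1
```

```bash
python3 - <<'E'
from h import *
pose(); plan([686.5,13,6],85,75,n=3)
E
```

```text
40.0 [684.6   9.    9.2] [-1.7963e+02  7.0000e-02  8.4570e+01] [ 0.4 -0.5 -0.2] 75.1
[[[-0.1, 0, -0.1], [1.4, 0.5, 1.1], 75], [[-0.1, 0, -0.2], [1.4, 0.5, 1], 75], [[-0.2, 0.1, -0.1], [1.4, 0.6, 1.1], 75], [[0, 0, 0], [0, 0, 0], 75], [[0, 0, 0], [0, 0, 0], 75], [[0, 0, 0], [0, 0, 0], 75], [[0, 0, 0], [0, 0, 0], 75], [[0, 0, 0], [0, 0, 0], 75], [[0, 0, 0], [0, 0, 0], 75], [[0, 0, 0], [0, 0, 0], 75]]
```

Emit:
servo_tool([
  [[-0.1,0,-0.1],[1.9,0.7,1],75],
  [[-0.1,0,-0.1],[1.6,0.6,0.7],75],
  [[-0.1,0,0],[0.5,0,0.3],75],
  [[0,0,0],[0,0,0],60],
  [[0,0,0],[0,0,0],50],
  [[0,0,0],[0,0,0],40],
  [[0,0,0],[0,0,0],28],
  [[0,0,0],[0,0,0],28],
  [[0,0,0],[0,0,0],28],
  [[0,0,0],[0,0,0],28],
])

```text
time_s: 41.25
ee_pos: [687.5, 13.1, 9.0]
ee_rot: [179.8, 0.0, 84.8]
force: [0.9, -0.6, -0.4]
gripper_width: 35.1
```

```bash
python3 - <<'E'
from h import *
pose()
E
```

```text
41.25 [687.5  13.1   9. ] [1.7985e+02 5.0000e-02 8.4780e+01] [ 0.9 -0.6 -0.4] 35.1
```

Emit:
servo_tool([
  [[0,0,0],[0,0,-10],28],
  [[0,0,0],[0,0,-20],28],
  [[0,0,0],[0,0,-30],28],
  [[0,0,0],[-20,-10,-25],28],
  [[0,0,0],[-40,-20,-10],28],
  [[0,0,0],[-50,-25,0],28],
  [[0,0,0],[-50,-25,0],28],
  [[0,0,0],[-50,-25,0],28],
  [[0,0,0],[-35,-15,0],28],
  [[0,0,0],[-15,-6,0],28],
])

```text
time_s: 42.5
ee_pos: [534.0, -239.7, 109.2]
ee_rot: [179.9, 0.1, 85.0]
force: [1.2, 0.3, -2.1]
gripper_width: 35.4
```

```bash
python3 - <<'E'
from h import *
pose()
plan([530.5,-329.6,100],85,28,n=8)
E
```

```text
42.5 [ 534.  -239.7  109.2] [1.7987e+02 1.2000e-01 8.5030e+01] [ 1.2  0.3 -2.1] 35.4
[[[0, 0, 0], [-11.2, 0.5, 1.2], 28], [[0, 0, 0], [-11.2, 0.5, 1.2], 28], [[0, 0, 0], [-11.2, 0.5, 1.2], 28], [[0, 0, 0], [-11.3, 0.6, 1.1], 28], [[0, 0, 0], [-11.2, 0.5, 1.2], 28], [[0, 0, 0], [-11.3, 0.6, 1.1], 28], [[0.1, 0.1, 0], [-11.2, 0.5, 1.2], 28], [[0, 0, 0], [-11.3, 0.6, 1.1], 28], [[0, 0, 0], [0, 0, 0], 28], [[0, 0, 0], [0, 0, 0], 28]]
```

Emit:
servo_tool([
  [[0,0,0],[-13,0.5,1],28],
  [[0,0,0],[-17,1,2],28],
  [[0,0,0],[-17,1,3],28],
  [[0,0,0],[-17,1,4],28],
  [[0,0,0],[-12,1,6],28],
  [[0,0,0],[-7,0,6],28],
  [[0.1,0,0],[-3,0,6],28],
  [[0,0,0],[0,0,4],28],
  [[0,0,0],[0,0,2],28],
  [[0,0,0],[0,0,0],28],
])

```text
time_s: 43.75
ee_pos: [532.9, -328.8, 71.9]
ee_rot: [-180.0, -0.0, 85.2]
force: [-0.2, 1.0, -2.6]
gripper_width: 35.1
```

```bash
python3 - <<'E'
from h import *
pose(); save('wrist','w19')
plan([530.5,-329.6,56],85,28,n=6)
E
```

```text
43.75 [ 532.9 -328.8   71.9] [-1.7999e+02 -4.0000e-02  8.5150e+01] [-0.2  1.  -2.6] 35.1
[[[0, 0, 0], [-0.2, -0.4, 2.7], 28], [[0, 0, 0], [-0.2, -0.4, 2.7], 28], [[0, 0, 0], [-0.2, -0.4, 2.6], 28], [[0, 0, 0.1], [-0.1, -0.4, 2.7], 28], [[0, 0, 0], [-0.2, -0.4, 2.6], 28], [[0, 0, 0.1], [-0.1, -0.4, 2.7], 28], [[0, 0, 0], [0, 0, 0], 28], [[0, 0, 0], [0, 0, 0], 28], [[0, 0, 0], [0, 0, 0], 28], [[0, 0, 0], [0, 0, 0], 28]]
```

View pics/w19.png

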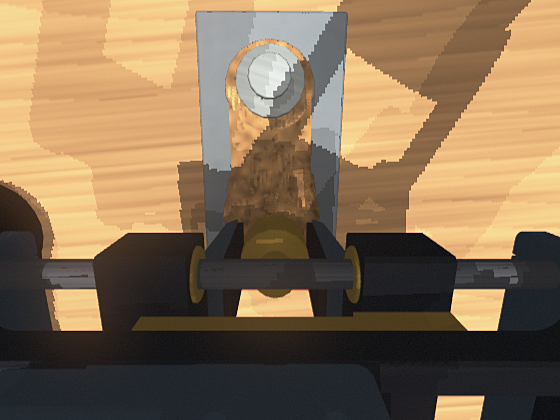

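Emit:
servo_tool([
  [[0,0,0],[-0.3,-0.7,3],28],
  [[0,0,0],[-0.3,-0.7,4],28],
  [[0,0,0.1],[-0.2,-0.6,4],28],
  [[0,0,0],[0,0,3],28],
  [[0,0,0],[0,0,2],28],
  [[0,0,0],[0,0,1],28],
  [[0,0,0],[0,0,0],28],
  [[0,0,0],[0,0,0],28],
  [[0,0,0],[0,0,0],28],
  [[0,0,0],[0,0,0],28],
])

```text
time_s: 45.05
ee_pos: [531.2, -329.4, 54.6]
ee_rot: [179.9, 0.0, 85.1]
force: [0.4, 0.7, -3.1]
gripper_width: 35.6
```

```bash
python3 - <<'E'
from h import *
pose()
plan([530.5,-329.6,51],85,28,n=2)
E
```

```text
45.05 [ 531.2 -329.4   54.6] [179.92   0.    85.07] [ 0.4  0.7 -3.1] 35.6
[[[0, 0, 0], [-0.1, -0.4, 1.8], 28], [[0.1, 0, 0.1], [-0.1, -0.3, 1.8], 28], [[0, 0, 0], [0, 0, 0], 28], [[0, 0, 0], [0, 0, 0], 28], [[0, 0, 0], [0, 0, 0], 28], [[0, 0, 0], [0, 0, 0], 28], [[0, 0, 0], [0, 0, 0], 28], [[0, 0, 0], [0, 0, 0], 28], [[0, 0, 0], [0, 0, 0], 28], [[0, 0, 0], [0, 0, 0], 28]]
```

Emit:
servo_tool([
  [[0,0,0],[-0.1,-0.5,1.5],28],
  [[0,0,0],[-0.1,-0.3,1.2],28],
  [[0,0,0],[0,0,0.7],28],
  [[0,0,0],[0,0,0],28],
  [[0,0,0],[0,0,0],28],
  [[0,0,0],[0,0,0],28],
  [[0,0,0],[0,0,0],28],
  [[0,0,0],[0,0,0],28],
  [[0,0,0],[0,0,0],28],
  [[0,0,0],[0,0,0],28],
])

```text
time_s: 46.3
ee_pos: [530.4, -329.6, 51.0]
ee_rot: [179.9, 0.0, 85.1]
force: [0.4, -0.1, -2.3]
gripper_width: 35.3
```

```bash
python3 - <<'E'
from h import *
pose()
E
```

```text
46.3 [ 530.4 -329.6   51. ] [1.7992e+02 1.0000e-02 8.5070e+01] [ 0.4 -0.1 -2.3] 35.3
```

Emit:
servo_tool([
  [[0,0,0],[0,0,0.6],28],
  [[0,0,0],[0,0,0],28],
  [[0,0,0],[0,0,0],38],
  [[0,0,0],[0,0,0],50],
  [[0,0,0],[0,0,0],65],
  [[0,0,0],[0,0,0],65],
  [[0,0,0],[0,0,-10],65],
  [[0,0,0],[0,0,-25],70],
  [[0,0,0],[0,0,-40],80],
  [[0,0,0],[10,15,-40],91],
])

```text
time_s: 47.55
ee_pos: [544.7, -320.8, 168.3]
ee_rot: [-179.9, -0.1, 85.0]
force: [-0.4, -1.0, 0.0]
gripper_width: 87.2
```

Emit:
servo_tool([
  [[0,0,0],[15,15,-20],91],
  [[0,0,0],[15,10,-15],91],
  [[0,0,0],[10,5,-10],91],
  [[0,0,0],[5,2,-5],91],
  [[0,0,0],[0,0,0],91],
  [[0,0,0],[0,0,0],91],
  [[0,0,0],[0,0,0],91],
  [[0,0,0],[0,0,0],91],
  [[0,0,0],[0,0,0],91],
  [[0,0,0],[0,0,0],91],
])

```text
time_s: 48.8
ee_pos: [581.4, -279.2, 224.5]
ee_rot: [179.8, 0.1, 84.9]
force: [-0.1, -1.1, 0.0]
gripper_width: 91.2
```

```bash
python3 - <<'E'
from h import *
pose(); save('wrist','w20'); save('side','d20');big('w20',150,10,230,220,2.7,'w20b'); big('d20',250,240,130,100,6,'d20b')
E
```

```text
48.8 [ 581.4 -279.2  224.5] [1.7985e+02 1.2000e-01 8.4900e+01] [-0.1 -1.1  0. ] 91.2
```

View pics/w20b.png

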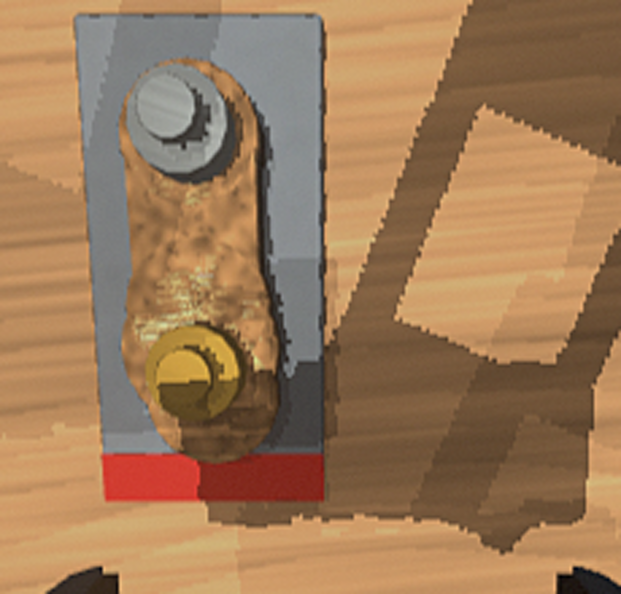

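View pics/d20b.png

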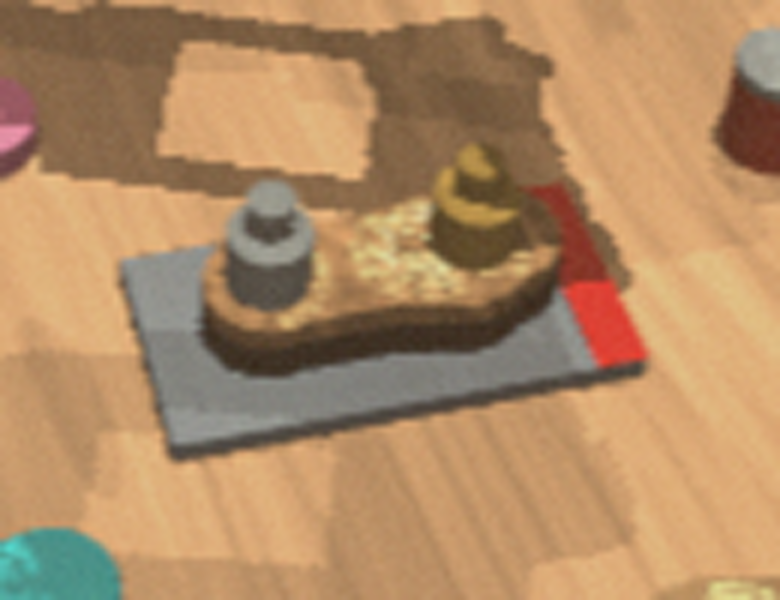

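```bash
python3 - <<'E'
from h import *
w=load('w20'); c=lambda p:np.array(p)/2.7+[150,10]
print(toplane(w,c((166,103)),89),toplane(w,c((179,118)),70),toplane(w,c((184,380)),89),toplane(w,c((195,371)),70))
print('foot heel end/toe',toplane(w,[c((190,58)),c((220,463))],42))
o=np.array([491.4,-327.8]);
t=np.deg2rad(-5); R=np.array([[np.cos(t),-np.sin(t)],[np.sin(t),np.cos(t)]])
print(o+R@[-50,0],o+R@[38,1.5])
plan([600,80,250],90,91,n=9)
E
```

```text
[[ 441.37543212 -323.43239729   89.        ]] [[ 442.08012398 -322.67106174   70.        ]] [[ 530.88912273 -329.21119519   89.        ]] [[ 529.03600311 -328.15265005   70.        ]]
foot heel end/toe [[ 415.83972275 -320.12330942   42.        ]
 [ 568.81485162 -327.29170813   42.        ]]
[ 441.5902651  -323.44221286] [ 529.38613214 -329.61762618]
[[[0, 0, -0.6], [39.9, -1.5, -2.9], 91], [[0, 0, -0.6], [39.9, -1.1, -2.9], 91], [[0, 0, -0.6], [40, -0.6, -2.9], 91], [[0, 0, -0.5], [40, -0.2, -2.9], 91], [[0, 0, -0.6], [39.9, 0.1, -2.9], 91], [[0, 0, -0.5], [40, 0.5, -2.9], 91], [[0, 0, -0.6], [39.9, 0.9, -3], 91], [[0.1, 0.1, -0.5], [39.9, 1.3, -2.9], 91], [[0, 0, -0.6], [39.9, 1.7, -2.9], 91], [[0, 0, 0], [0, 0, 0], 91]]
```

Emit:
servo_tool([
  [[0,0,0],[30,0,-3],91],
  [[0,0,0.5],[50,0,-3],91],
  [[0,0,0.5],[55,1,-3],91],
  [[0,0,0.5],[55,1,-3],91],
  [[0,0,0.5],[55,2,-3],91],
  [[0,0,0.5],[55,2,-3],91],
  [[0,0,0.5],[55,2,-3],91],
  [[0,0,0.5],[55,3,-3],91],
  [[0,0,0.5],[50,3,-3],91],
  [[0,0,0.5],[35,3,0],91],
])

```text
time_s: 50.15
ee_pos: [662.0, 222.1, 252.1]
ee_rot: [179.6, 0.1, 79.9]
force: [1.1, -1.9, -0.3]
gripper_width: 90.9
```

```bash
python3 - <<'E'
from h import *
pose(); save('wrist','w21'); plan([630,270,270],80.4,91,n=8)
E
```

```text
50.15 [662.  222.1 252.1] [1.7957e+02 9.0000e-02 7.9950e+01] [ 1.1 -1.9 -0.3] 90.9
[[[0.1, 0, 0], [4.6, -4.9, -2.4], 91], [[0, 0, 0], [4.7, -4.9, -2.4], 91], [[0.1, 0, -0.1], [4.6, -4.9, -2.3], 91], [[0, 0, 0], [4.7, -5, -2.3], 91], [[0.1, 0, -0.1], [4.7, -4.9, -2.4], 91], [[0, 0, 0], [4.7, -4.9, -2.3], 91], [[0.1, -0.1, -0.1], [4.6, -5, -2.4], 91], [[0, 0, 0], [4.7, -4.9, -2.3], 91], [[0, 0, 0], [0, 0, 0], 91], [[0, 0, 0], [0, 0, 0], 91]]
```

View pics/w21.png

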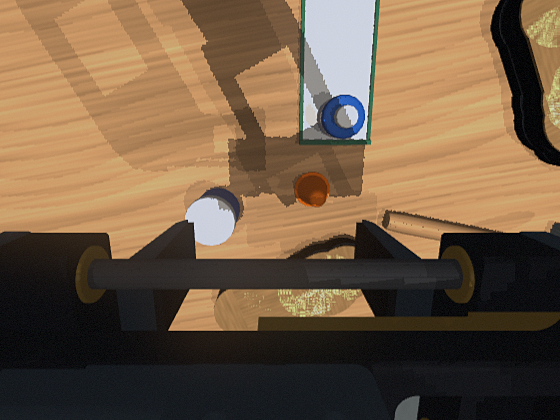

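Emit:
servo_tool([
  [[0.1,0,0],[3,-10,-2],91],
  [[0,0,0],[5,-14,-3],91],
  [[0.1,0,-0.1],[6,-14,-3],91],
  [[0,0,0],[7,-14,-3],91],
  [[0.1,0,-0.1],[6,-10,-3],91],
  [[0,0,0],[4,-5,-2],91],
  [[0.1,0,-0.1],[2,-2,0],91],
  [[0,0,0],[0,0,0],91],
  [[0,0,0],[0,0,0],91],
  [[0,0,0],[0,0,0],91],
])

```text
time_s: 51.45
ee_pos: [595.4, 271.6, 268.8]
ee_rot: [180.0, -0.1, 80.3]
force: [-0.1, -0.7, 0.2]
gripper_width: 91.1
```

```bash
python3 - <<'E'
from h import *
pose(); save('wrist','w22')
E
```

```text
51.45 [595.4 271.6 268.8] [ 1.7999e+02 -9.0000e-02  8.0330e+01] [-0.1 -0.7  0.2] 91.1
```

View pics/w22.png

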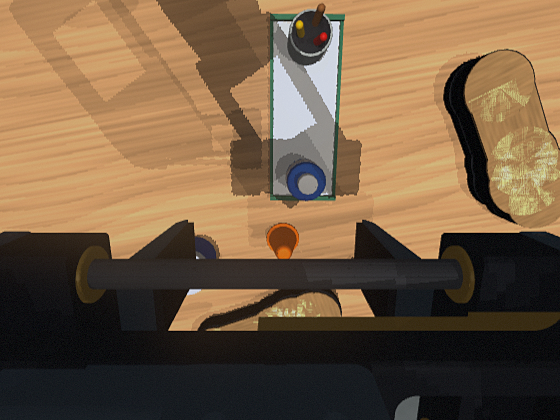

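```bash
python3 - <<'E'
from h import *
big('w22',255,5,100,200,3,'w22b')
w=load('w22'); hsv=cv2.cvtColor(w['pixels'],cv2.COLOR_RGB2HSV)
m=cv2.inRange(hsv,np.array((50,60,30)),np.array((95,255,160))); m[:, :255]=0; m[:,360:]=0; m[215:]=0
ys,xs=np.nonzero(m); print(len(xs),xs.min(),xs.max(),ys.min(),ys.max())
pts=np.c_[xs,ys]
for z in (9,):
    r=cv2.minAreaRect(toplane(w,pts,z)[:,:2].astype(np.float32)); print(z,r)
E
```

```text
1377 270 344 14 199
9 ((516.6417236328125, 324.8766174316406), (90.30916595458984, 230.82247924804688), 80.23735809326172)
```

View pics/w22b.png

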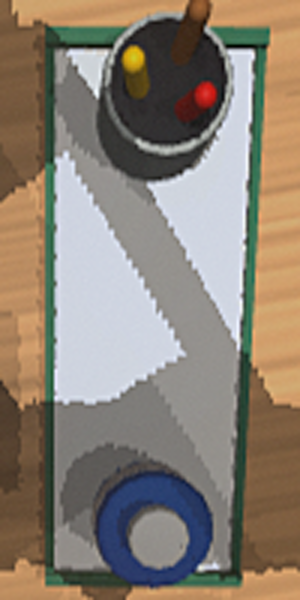

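```bash
python3 - <<'E'
from h import *
w=load('w22'); a=toplane(w,(308.3,184.3),76)[0]; b=toplane(w,(311.7,33.0),61)[0]; print(a,b,(a+b)/2,np.linalg.norm((a-b)[:2]),np.rad2deg(np.arctan2((a-b)[1],(a-b)[0])))
print('cone',toplane(w,(282.5,238),10), 'cone w21',toplane(load('w21'),(311,189),5))
w=load('w21'); b=blob(w,(0,0,175),(180,40,255),(180,190,245,250)); e=cv2.fitEllipse(b); print(e,toplane(w,e[0],65))
plan([650,160,190],80.3,91,n=8)
E
```

```text
[598.220691   310.96920278  76.        ] [437.27110849 339.18935995  61.        ] [517.74589975 325.07928136  68.5       ] 163.40485115456715 -9.944889634927751
cone [[681.81488149 268.79369564  10.        ]] cone w21 [[684.14311131 267.15476959   5.        ]]
((210.14834594726562, 221.62176513671875), (41.624183654785156, 50.271114349365234), 136.81410217285156) [[689.43038315 139.7525979   65.        ]]
[[[0, 0, 0], [-12.6, 9.1, 9.8], 91], [[0, 0, 0], [-12.6, 9.1, 9.8], 91], [[0, 0, 0], [-12.6, 9.1, 9.8], 91], [[0, 0, 0], [-12.6, 9.1, 9.8], 91], [[0, 0, 0], [-12.6, 9, 9.9], 91], [[0, 0, 0], [-12.6, 9.1, 9.8], 91], [[0, 0, 0], [-12.7, 9, 9.9], 91], [[0, -0.1, 0], [-12.6, 9.1, 9.8], 91], [[0, 0, 0], [0, 0, 0], 91], [[0, 0, 0], [0, 0, 0], 91]]
```

Emit:
servo_tool([
  [[0,0,0],[-12,10,8],91],
  [[0,0,0],[-18,16,14],91],
  [[0,0,0],[-22,18,18],91],
  [[0,0,0],[-22,18,20],91],
  [[0,0,0],[-20,16,20],91],
  [[0,0,0],[-15,12,18],91],
  [[0,0,0],[-10,8,14],91],
  [[0,0,0],[-4,3,8],91],
  [[0,0,0],[0,0,4],91],
  [[0,0,0],[0,0,0],91],
])

```text
time_s: 52.75
ee_pos: [679.2, 120.0, 134.0]
ee_rot: [-179.8, 0.1, 80.1]
force: [-0.2, -0.7, 0.4]
gripper_width: 91.0
```

```bash
python3 - <<'E'
from h import *
pose(); save('wrist','w23')
plan([689,139.5,100],80.3,91,n=6)
E
```

```text
52.75 [679.2 120.  134. ] [-1.7983e+02  7.0000e-02  8.0110e+01] [-0.2 -0.7  0.4] 91.0
[[[0, 0, 0], [3.5, 1, 5.7], 91], [[0, 0, 0], [3.5, 1.1, 5.7], 91], [[0, 0, 0], [3.4, 1, 5.7], 91], [[0, 0, -0.1], [3.5, 1.1, 5.7], 91], [[-0.1, 0, 0], [3.4, 1, 5.8], 91], [[0, 0.1, -0.1], [3.5, 1.1, 5.7], 91], [[0, 0, 0], [0, 0, 0], 91], [[0, 0, 0], [0, 0, 0], 91], [[0, 0, 0], [0, 0, 0], 91], [[0, 0, 0], [0, 0, 0], 91]]
```

View pics/w23.png

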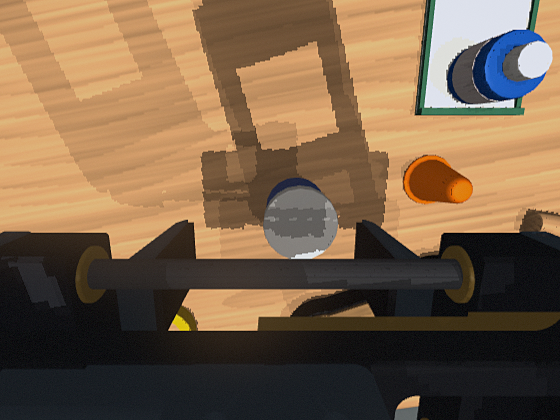

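```bash
python3 - <<'E'
from h import *
w=load('w23'); print(toplane(w,(301,221),65), toplane(w,[(264,221),(338,221)],65))
E
```

```text
[[686.12290597 139.66242239  65.        ]] [[681.17571635 110.92154961  65.        ]
 [691.06899964 168.39692818  65.        ]]
```

Emit:
servo_tool([
  [[0,0,0],[5,1.5,3],91],
  [[0,0,0],[6,1.8,4],91],
  [[0,0,0],[5,1.6,5],91],
  [[0,0,0],[3,1,6],91],
  [[0,0,0],[1,0.4,6],91],
  [[0,0,0],[0,0,6],91],
  [[0,0,0],[0,0,4],91],
  [[0,0,0],[0,0,2],91],
  [[0,0,0],[0,0,0],91],
  [[0,0,0],[0,0,0],91],
])

```text
time_s: 54.05
ee_pos: [689.8, 141.6, 97.1]
ee_rot: [-180.0, 0.0, 80.2]
force: [-0.2, -0.2, 0.1]
gripper_width: 91.2
```

```bash
python3 - <<'E'
from h import *
pose(); save('wrist','w24')
plan([689,139.5,8],80.3,91,n=8)
E
```

```text
54.05 [689.8 141.6  97.1] [-1.7998e+02  1.0000e-02  8.0230e+01] [-0.2 -0.2  0.1] 91.2
[[[0, 0, 0], [-0.3, 0, 11.1], 91], [[0, 0, 0], [-0.3, -0.1, 11.1], 91], [[0, 0, 0], [-0.3, 0, 11.2], 91], [[0, 0, 0], [-0.3, -0.1, 11.1], 91], [[0, 0, 0], [-0.3, 0, 11.2], 91], [[0, 0, 0], [-0.2, -0.1, 11.1], 91], [[0, 0, 0], [-0.3, 0, 11.2], 91], [[0, 0, -0.1], [-0.2, -0.1, 11.1], 91], [[0, 0, 0], [0, 0, 0], 91], [[0, 0, 0], [0, 0, 0], 91]]
```

View pics/w24.png

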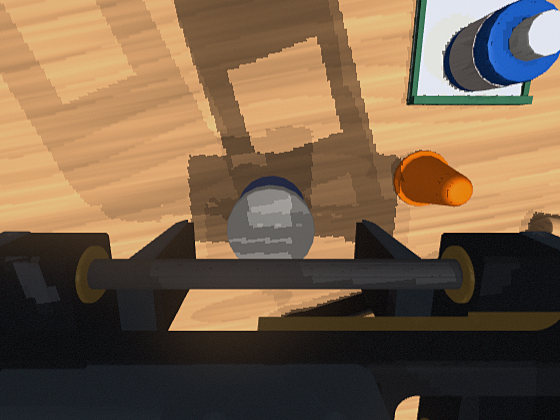

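```bash
python3 - <<'E'
from h import *
w=load('w24'); print(toplane(w,[(270.5,228.5),(270.5,185.5),(227,227),(313.5,227)],65))
E
```

```text
[[687.26939366 139.05399419  65.        ]
 [658.43458634 144.05620215  65.        ]
 [681.3328709  110.48346311  65.        ]
 [691.07210609 167.65602539  65.        ]]
```

Emit:
servo_tool([
  [[0,0,0],[-0.8,-0.5,8],91],
  [[0,0,0],[-0.8,-0.5,12],91],
  [[0,0,0],[-0.5,-0.3,14],91],
  [[0,0,0],[0,0,14],91],
  [[0,0,0],[0,0,14],91],
  [[0,0,0],[0,0,11],91],
  [[0,0,0],[0,0,7],91],
  [[0,0,0],[0,0,3],91],
  [[0,0,0],[0,0,0],91],
  [[0,0,0],[0,0,0],91],
])

```text
time_s: 55.35
ee_pos: [687.8, 139.6, 7.6]
ee_rot: [-179.9, 0.0, 80.2]
force: [0.0, -0.6, 0.6]
gripper_width: 91.1
```

```bash
python3 - <<'E'
from h import *
pose(); 
plan([688,139.3,8],80.3,91,n=3)
E
```

```text
55.35 [687.8 139.6   7.6] [-1.7993e+02  3.0000e-02  8.0230e+01] [ 0.  -0.6  0.6] 91.1
[[[0, 0, 0], [-0.1, 0.1, -0.1], 91], [[0, 0, 0], [-0.1, 0.1, -0.2], 91], [[-0.1, 0, -0.1], [-0.1, 0.1, -0.1], 91], [[0, 0, 0], [0, 0, 0], 91], [[0, 0, 0], [0, 0, 0], 91], [[0, 0, 0], [0, 0, 0], 91], [[0, 0, 0], [0, 0, 0], 91], [[0, 0, 0], [0, 0, 0], 91], [[0, 0, 0], [0, 0, 0], 91], [[0, 0, 0], [0, 0, 0], 91]]
```

Emit:
servo_tool([
  [[0,0,0],[0,0,0],80],
  [[0,0,0],[0,0,0],70],
  [[0,0,0],[0,0,0],62],
  [[0,0,0],[0,0,0],52],
  [[0,0,0],[0,0,0],52],
  [[0,0,0],[0,0,0],52],
  [[0,0,0],[0,0,-10],52],
  [[0,0,0],[0,0,-25],52],
  [[0,0,0],[0,0,-35],52],
  [[0,0,0],[0,0,-40],52],
], squeeze=25)

```text
time_s: 56.6
ee_pos: [685.2, 139.3, 117.6]
ee_rot: [-179.4, 0.2, 80.2]
force: [0.1, -0.2, -2.2]
gripper_width: 59.1
```

```bash
python3 - <<'E'
from h import *
pose(); save('wrist','w25')
plan([517.4,325,150],80.2,52,n=9)
E
```

```text
56.6 [685.2 139.3 117.6] [-179.44    0.19   80.23] [ 0.1 -0.2 -2.2] 59.1
[[[0, 0, 0], [17, -22.2, -2.8], 52], [[0, 0, 0], [17, -22.2, -2.8], 52], [[0, 0, 0], [17.1, -22.2, -2.8], 52], [[0, 0, 0], [17, -22.2, -2.8], 52], [[0, 0, 0], [17.1, -22.3, -2.9], 52], [[0, 0, 0], [17, -22.2, -2.8], 52], [[0, 0, 0], [17.1, -22.3, -2.9], 52], [[0, 0, 0], [17, -22.2, -2.8], 52], [[0.1, 0, 0], [17.1, -22.3, -2.9], 52], [[0, 0, 0], [0, 0, 0], 52]]
```

View pics/w25.png

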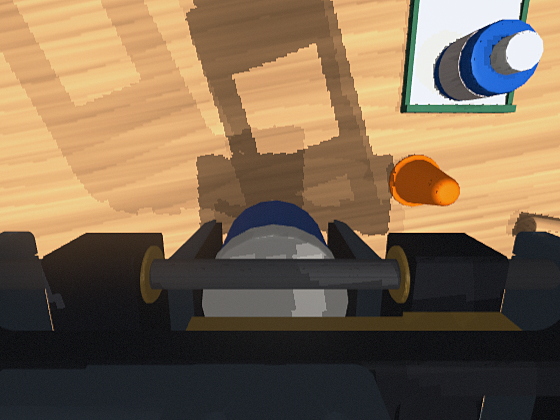

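Emit:
servo_tool([
  [[0,0,0],[8,-10,-20],52],
  [[0,0,0],[15,-20,-12],52],
  [[0,0,0],[20,-26,0],52],
  [[0,0,0],[22,-29,0],52],
  [[0,0,0],[22,-29,0],52],
  [[0,0,0],[22,-29,0],52],
  [[0,0,0],[18,-24,0],52],
  [[0,0,0],[12,-15,0],52],
  [[0,0,0],[5,-7,0],52],
  [[0,0,0],[0,0,0],52],
])

```text
time_s: 57.9
ee_pos: [513.4, 322.5, 156.8]
ee_rot: [-179.8, 0.1, 80.4]
force: [0.6, 0.2, -2.4]
gripper_width: 59.0
```

```bash
python3 - <<'E'
from h import *
pose()
plan([517.4,325,100],80.2,52,n=7)
E
```

```text
57.9 [513.4 322.5 156.8] [-1.798e+02  6.000e-02  8.037e+01] [ 0.6  0.2 -2.4] 59.0
[[[0, 0, 0], [0.5, 0.5, 8.1], 52], [[0, 0, 0], [0.4, 0.5, 8.1], 52], [[0, 0, 0], [0.5, 0.5, 8.1], 52], [[0, 0, 0], [0.4, 0.5, 8.1], 52], [[-0.1, 0, 0.1], [0.5, 0.6, 8.1], 52], [[0, 0, 0], [0.4, 0.5, 8.1], 52], [[-0.1, 0.1, 0.1], [0.5, 0.6, 8.2], 52], [[0, 0, 0], [0, 0, 0], 52], [[0, 0, 0], [0, 0, 0], 52], [[0, 0, 0], [0, 0, 0], 52]]
```

Emit:
servo_tool([
  [[0,0,0],[1,1.2,7],52],
  [[0,0,0],[1,1,12],52],
  [[0,0,0],[0.8,1,15],52],
  [[0,0,0],[0.5,0.5,15],52],
  [[0,0,0],[0,0,15],52],
  [[0,0,0],[0,0,12],52],
  [[0,0,0],[0,0,8],52],
  [[0,0,0],[0,0,4],52],
  [[0,0,0],[0,0,0],52],
  [[0,0,0],[0,0,0],52],
])

```text
time_s: 59.15
ee_pos: [519.4, 322.8, 61.2]
ee_rot: [-179.8, 0.2, 80.2]
force: [-0.1, -1.3, -2.6]
gripper_width: 59.3
```

```bash
python3 - <<'E'
from h import *
pose(); save('wrist','w26')
plan([517.4,325,25],80.2,52,n=7)
E
```

```text
59.15 [519.4 322.8  61.2] [-1.7978e+02  1.6000e-01  8.0170e+01] [-0.1 -1.3 -2.6] 59.3
[[[0, 0, 0], [0.3, -0.3, 5.2], 52], [[0, 0, 0], [0.3, -0.3, 5.2], 52], [[0, 0, 0], [0.3, -0.3, 5.2], 52], [[-0.1, 0, 0], [0.2, -0.3, 5.2], 52], [[0, 0.1, 0], [0.3, -0.4, 5.1], 52], [[-0.1, 0, 0], [0.2, -0.3, 5.2], 52], [[0, 0.1, 0], [0.3, -0.4, 5.1], 52], [[0, 0, 0], [0, 0, 0], 52], [[0, 0, 0], [0, 0, 0], 52], [[0, 0, 0], [0, 0, 0], 52]]
```

View pics/w26.png

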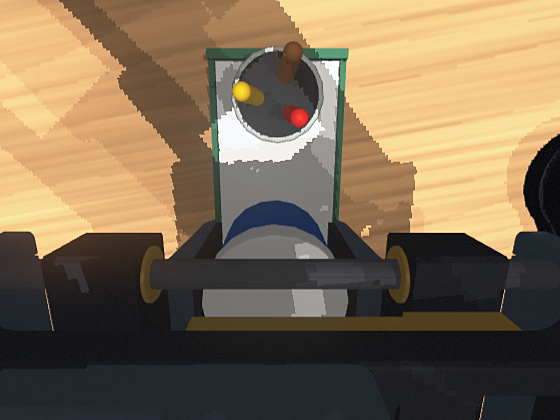

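Emit:
servo_tool([
  [[-0.1,0,0],[0.8,-0.6,4],52],
  [[-0.1,0.1,0],[0.7,-0.6,6],52],
  [[0,0,0],[0.5,-0.5,8],52],
  [[0,0,0],[0,0,8],52],
  [[0,0,0],[0,0,7],52],
  [[0,0,0],[0,0,5],52],
  [[0,0,0],[0,0,2],52],
  [[0,0,0],[0,0,0],52],
  [[0,0,0],[0,0,0],52],
  [[0,0,0],[0,0,0],52],
])

```text
time_s: 60.45
ee_pos: [518.4, 325.5, 19.0]
ee_rot: [180.0, -0.0, 80.2]
force: [0.4, -0.3, -1.9]
gripper_width: 59.3
```

```bash
python3 - <<'E'
from h import *
pose(); save('scene','s27'); save('wrist','w27')
plan([517.4,325,14],80.2,52,n=3)
big('s27',330,240,160,150,5,'s27b')
E
```

```text
60.45 [518.4 325.5  19. ] [179.95  -0.    80.16] [ 0.4 -0.3 -1.9] 59.3
[[[0, 0, 0], [-0.2, -0.3, 1.6], 52], [[0, 0, 0], [-0.2, -0.3, 1.7], 52], [[0, 0, 0], [-0.2, -0.3, 1.6], 52], [[0, 0, 0], [0, 0, 0], 52], [[0, 0, 0], [0, 0, 0], 52], [[0, 0, 0], [0, 0, 0], 52], [[0, 0, 0], [0, 0, 0], 52], [[0, 0, 0], [0, 0, 0], 52], [[0, 0, 0], [0, 0, 0], 52], [[0, 0, 0], [0, 0, 0], 52]]
```

View pics/s27b.png

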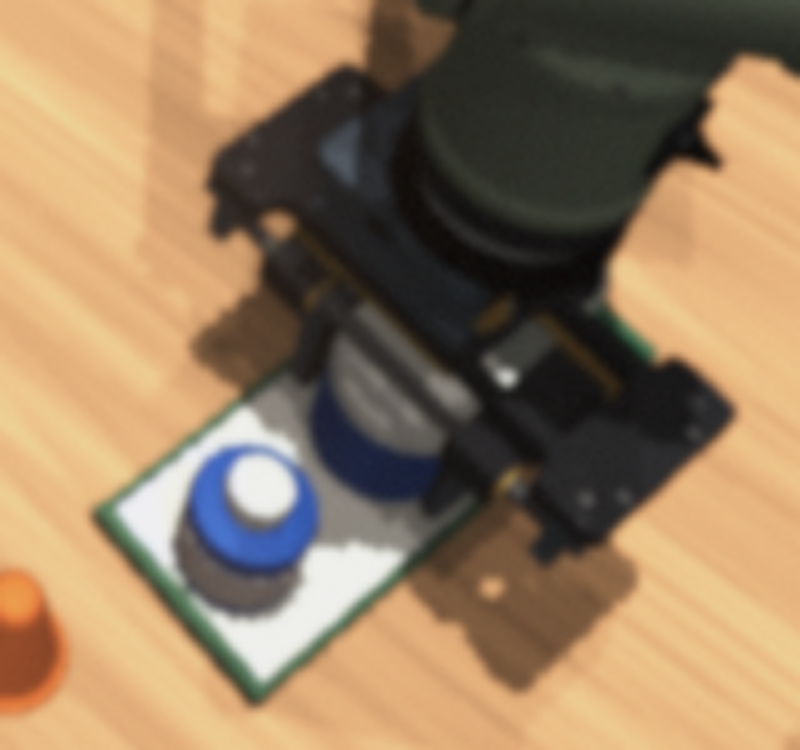

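Emit:
servo_tool([
  [[0,0,0],[-0.3,-0.5,1.5],52],
  [[0,0,0],[-0.3,-0.4,1.5],52],
  [[0,0,0],[0,-0.2,1.2],52],
  [[0,0,0],[0,0,0.6],52],
  [[0,0,0],[0,0,0],52],
  [[0,0,0],[0,0,0],52],
  [[0,0,0],[0,0,0],52],
  [[0,0,0],[0,0,0],52],
  [[0,0,0],[0,0,0],52],
  [[0,0,0],[0,0,0],52],
])

```text
time_s: 61.8
ee_pos: [517.4, 325.1, 14.8]
ee_rot: [179.9, -0.0, 80.2]
force: [-0.2, -0.7, 0.3]
gripper_width: 59.4
```

```bash
python3 - <<'E'
from h import *
pose()
E
```

```text
61.8 [517.4 325.1  14.8] [ 1.7991e+02 -3.0000e-02  8.0170e+01] [-0.2 -0.7  0.3] 59.4
```

Emit:
servo_tool([
  [[0,0,0],[0,0,0],62],
  [[0,0,0],[0,0,0],68],
  [[0,0,0],[0,0,0],74],
  [[0,0,0],[0,0,0],76],
  [[0,0,0],[0,0,-8],76],
  [[0,0,0],[0,0,-20],76],
  [[0,0,0],[0,0,-35],76],
  [[0,0,0],[0,0,-45],76],
  [[0,0,0],[0,10,-45],80],
  [[0,0,0],[-5,25,-30],80],
])

```text
time_s: 63.05
ee_pos: [549.1, 314.2, 203.6]
ee_rot: [-179.9, 0.1, 80.3]
force: [1.0, 0.3, -0.7]
gripper_width: 79.5
```

Emit:
servo_tool([
  [[0,0,0],[-15,15,-25],80],
  [[0,0,0],[-20,15,-15],80],
  [[0,0,0],[-15,10,-10],80],
  [[0,0,0],[-5,5,-5],80],
  [[0,0,0],[0,0,0],80],
  [[0,0,0],[0,0,0],80],
  [[0,0,0],[0,0,0],80],
  [[0,0,0],[0,0,0],80],
  [[0,0,0],[0,0,0],80],
  [[0,0,0],[0,0,0],80],
])

```text
time_s: 64.3
ee_pos: [585.0, 252.5, 263.1]
ee_rot: [180.0, -0.1, 80.4]
force: [-1.1, 0.0, 0.1]
gripper_width: 80.0
```

```bash
python3 - <<'E'
from h import *
pose(); save('wrist','w28'); save('scene','s28'); save('side','d28')
E
```

```text
64.3 [585.  252.5 263.1] [ 1.7996e+02 -1.4000e-01  8.0390e+01] [-1.1  0.   0.1] 80.0
```

View pics/w28.png

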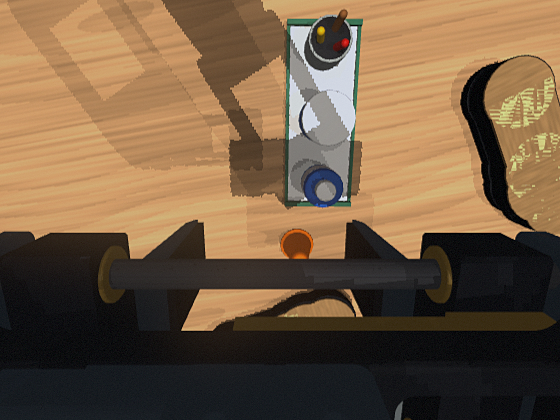

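View pics/s28.png

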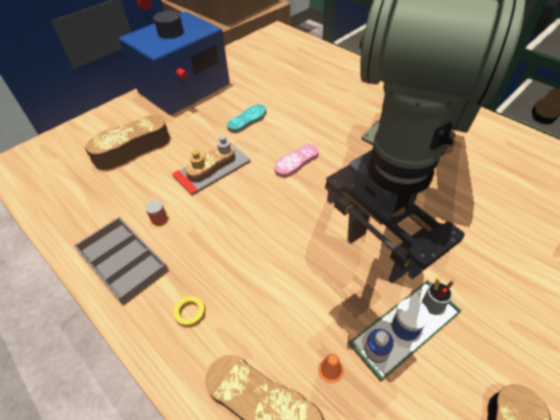

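View pics/d28.png

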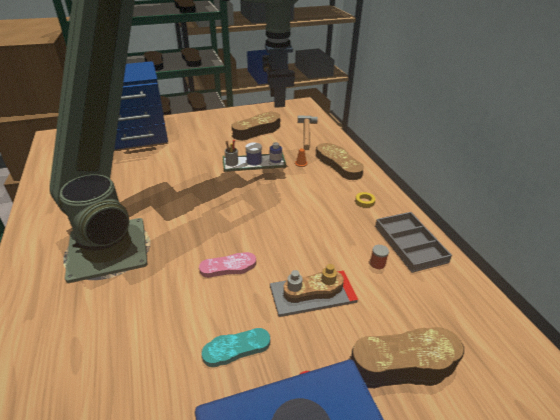

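Pot lid sits at about (327,117) in the wrist view, between cup and bottle; tin (156,212) and cone (332,365) are unchanged in the scene view. Numerical check:

```bash
python3 - <<'E'
from h import *
big('w28',270,5,110,210,2.8,'w28b')
E
```

```text
(no output)
```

View pics/w28b.png

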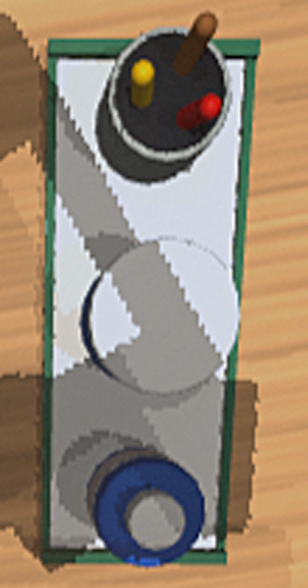

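```bash
python3 - <<'E'
from h import *
w=load('w28'); c=lambda p:np.array(p)/2.8+[270,5]
# lid: left ~92, right 240, top 237, bottom 397 ; z = 6+65
p=toplane(w,c((165.5,317)),71)[0]; print('pot',p); print('lid extents',toplane(w,[c((91,316)),c((240,316)),c((166,237)),c((166,397))],71).round(1))
a=toplane(w,c((157,520)),76)[0]; b=toplane(w,c((170,93)),61)[0]; print(a,b,(a+b)/2)
print('tin/cone shift px:')
for x0,y0,x1,y1 in [(140,195,170,230),(315,345,350,385)]:
    A=load('scene1')['pixels'][y0:y1,x0:x1].astype(np.float32).mean(2);B=load('s28')['pixels'][y0:y1,x0:x1].astype(np.float32).mean(2); print(cv2.phaseCorrelate(A,B),np.abs(A-B).mean())
E
```

```text
pot [518.45593108 324.94054744  71.        ]
lid extents [[513.2 296.   71. ]
 [522.9 354.   71. ]
 [488.9 328.8  71. ]
 [549.3 321.3  71. ]]
[597.63265265 310.66484034  76.        ] [436.72468622 338.60855942  61.        ] [517.17866943 324.63669988  68.5       ]
tin/cone shift px:
((-0.09806955236392945, -0.07983703580208967), 0.9948525031407675) 19.378096
((-0.12451561420968105, 0.19230307107375566), 0.8949774305025736) 7.575
```

```bash
python3 - <<'E'
from h import *
print(env.job_done()); pose()
E
```

```text
the job is handed in; nothing more can be done
None
the job is handed in; nothing more can be done
```

The shoe sole is set up on the press plate, the glue pot is on the caddy, and I handed the job in at about 64 s of the 134 s allowed. `env.job_done()` reports no verdict, so I'm going on my last camera checks:

- **Outsole:** after release it measured within about 1 mm of the plate's centre and 0.7° of its axis, with the toe at the red end.
- **Footbed:** it lies within about 0.5 mm of the outsole and 0.5° of its angle, and the edges look flush in the wrist and side views.
- **Weights:** the steel weight is about 0.5 mm from the heel centre and the brass about 1 mm from the middle of the front. Both stand upright. The brass knob reading differed from its shoulder reading by about 2 mm, which is camera error.
- **Glue pot:** it stands on the caddy about 1 mm from the midpoint between the bottle and the brush cup.
- **Red tin and thread cone:** comparing scene pictures, neither moved more than 0.2 pixel. Brightness changed in both patches, most around the tin, probably because the arm's shadow had moved.

The gripper was open and well clear of everything at the end. No check failed.

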